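Clamp the sample slab with the outer ring of the coaxial knob

TASK

Slide the grey sample slab along its channel, fully home against the end stop, then turn the outer ring of the two-part knob clockwise until the spring foot has come down and holds the slab with about 7 N; it must never press with more than 12 N, which would crack the resin. Leave the inner knob at its setting and everything else on the bench where it is, and let go.

Things in the scene. Friction and masses are not known exactly. Their poses are not given: they have to be found in the camera images.
- stand: The clamping stand, fixed, turned up to 0.4 rad either way: a grey base plate 200 (x) x 300 (y) x 12 mm with the two-part knob at its right and the lift table, column and clamp foot at its left. Origin at the centre of its underside on the bench; x away from the robot, along the slab channel, y to the left, z up.
- ring_mid (a point): On the vertical axis of the two-part knob, at half height of its outer ring; axes as the stand's. The outer ring is a black knurled cylinder, 60 mm diameter, 20 mm high, 58 to 78 mm above the bench. Below it are a 24 mm thick neck and a 90 x 90 mm housing with its top 38 mm above the bench: fingers may reach up to 18 mm below the ring.
- ring (a joint): Angle of the outer ring (rad), growing clockwise seen from above, 0 to 2.9, starting at 0 (foot raised). It lowers the foot by 12 mm per rad, turns stiffly (about 0.2 Nm of friction), stays where it is left, and needs 0.012 Nm more for each N at the foot. The way down to the slab differs every time (7 to 25 mm), so it may take two grasps.
- fine_mark (a point): The outer end of the dark line on the top of the inner knob, 16 mm from the knob's axis. The inner knob is a plain aluminium cylinder, 38 mm diameter, 80 to 98 mm above the bench, coaxial with the ring and just above it; it turns very easily, and must keep its setting (within 0.12 rad).
- foot: The clamp's foot: a dark rubber disc, 18 mm diameter, on a spring plunger under the stand's grey arm; origin at the centre of its underside, z up. Raised it is 85 mm above the bench; arm and column reach 142 mm above the bench and lie beyond it. Its spring gives from 1.5 N on, and 4 N more for each further mm that the ring lowers the arm once the foot has met the slab.
- deck: The aluminium lift table under the foot, fixed, its top 44 to 56 mm above the bench; origin on its top, mid-channel, x along the channel to the end stop, z up. Two rails 5 mm high, 54 mm apart inside, guide the slab; the end stop's face is at x = +55 mm, 9 mm high; the near end is at x = -80 mm. The foot is above x = +35 mm, y = 0.
- slab: The grey resin slab, loose, 100 (x) x 50 (y) x 14 mm, 0.11 to 0.23 kg, in the deck's channel, 12 to 30 mm short of the end stop; origin at the centre of its underside, x along its length to the stop. Fully home its origin is at x = +5 mm in the deck's frame. Its top has lumps of green corroded bronze; the one on which the foot lands stands 2 to 8 mm out, differently every time.
- jar: Small amber jar with a white lid, 38 mm diameter, 55 mm high, standing beyond the stand; bystander; origin at the centre of its underside.
- loupe: Black eye loupe with a pale lens on top, 36 mm diameter, 34 mm high, right of the stand; bystander; origin at the centre of its underside.
- brush: Wooden brush, 150 mm long, lying left of the stand; bystander; origin in its underside.
- caliper: Steel caliper, 150 mm long, lying beyond the stand; bystander; origin in its underside.
Not all that is in view belongs to the job. Leave any blue or orange look-alike of the slab alone.

How it is judged:
By the outcome, as a careful person would: the job done as asked, in the order asked, and still so for the second after the job is handed in, with the robot touching nothing.
It also fails if it takes over 72 s, if anything falls off the work surface, if the arm or the gripper's body presses on something with over 40 N, if the wrist force passes 120 N, or if a joint passes its speed limit or range.

ROBOT

A 6-joint arm with a two-finger parallel gripper is mounted at the origin on the work surface. World frame = base frame: x ahead of the robot, y to its left, z up, the work surface at z = 0. Lengths are in m, angles in rad, forces in N, time in s.
With the tool pointing down it reaches from about 0.35 to 0.85 m from the base axis. Payload 8.1 kg.
Tool frame: the origin (TCP) lies midway between the tips of the shut fingers; the grasp point (between the pads) lies 19 mm behind it (robot.tcp_to_grasp is the distance from the TCP to the grasp point, in m); x points along the fingers, y is the direction in which the jaws open and shut, and the axes are right-handed (so a half turn about x gives the same grasp; the last joint's range is limited). The gripper opens to 93 mm and grips with 3 to 60 N. Pads are 15 mm wide; open, the fingers measure 128 mm over their backs; the gripper's body (75 mm by 188 mm) begins 65 mm behind the grasp point.
Start: joints at [-1.359, 0.13, 1.488, -0, 1.523, -0.085], TCP at [0.175, -0.574, 0.219] pointing down, gripper open.
Joint ranges: [-2.96, 2.96], [-0.89, 2.26], [0.02, 2.5], [-1.34, 4.48], [0, 2.73], [-2.66, 2.66]. Speed limits (rad/s): [2.39, 2.39, 2.79, 3.14, 3.14, 3.14].

INTERFACE

Orientations are given as a rotation vector (axis times angle).
In Python, from plant import robot gives the robot as it stands.
- The arm moves only by the tool play_rows, never from a script. Its argument "plan" is a list of rows, each an object with "slide": the shift along the world's x, y, z as a fraction of full scale, a list of three; "roll": the turn about the world's z as a fraction of full scale; "fingers": the gripper command: -1 is shut, 1 is fully open, values between are in proportion. A call has 1 to 20 rows; each row shifts and turns the commanded pose from where the row before left it; what a row does not reach is not made up. Full scale, the value 1, is 30 mm for a shift and 8 degrees for a turn. A row lasts 1/8 s, in which the tool goes at most 62.5 mm and 10.7 degrees, less where a joint would pass 70% of its speed; a pose out of reach is approached as far as the arm can. A call with a number of a shift or a turn outside -1 to 1 is refused whole. A call with a gripper value outside its range is refused whole. The fingers move at their own pace and stop on an object; "squeeze" is the grip in N (left out, the last holds). Time passes only in rows, so rows that do not move let the fingers close. It gives the time, the measured TCP pose, the force and the opening at its end, in the units of the state.
- robot.read_state(): the state, without advancing time (a new reading comes with each control period).
- robot.read_camera(name): name is "scene" or "side" or "wrist"; returns the picture (480x640x3 uint8, red, green, blue); there is no depth.
- robot.get_calibration(name): a dict with "fx", "fy", "cx", "cy" (pixels), "R" (3x3) and "t" (3): a world point X has camera coordinates R X + t; the wrist camera has in their place "T_tool_cam" (4x4, takes a point from camera to tool coordinates, whose origin is the TCP and whose axes are the tool frame's). Camera axes: x right, y down, z forward; pixel columns grow to the right and rows downward; lengths in m; the calibration is good to about 2 mm. A picture is of the moment at which its call begins: read the wrist's pose just before it. get_calibration takes no time and is no camera call.
- robot.close_job(): hands the job in, once; it reports no verdict.
Trained networks look in the newest picture that a camera, given by its name, has taken for a name from the list of things; names that differ only in an ending like _2 or _b are one class to them, and where a whole thing is asked for, a point or a joint stands for the part that bears it (a point fixed in the world has none). Each returns a list of dicts, best first, with "p" (0 to 1); they miss things now and then, are a little off and sometimes report something else, mostly with a low value. They report only what shows in the picture. A call takes as long as a camera call. They do not tell look-alikes from the thing itself.
- robot.boxes_of(camera, target): "extent" ([centre column, centre row, width, height] in pixels, round what is visible of it).
- robot.regions_of(camera, target): "region" (480x640 bool, what is visible of it) and "extent" ([centre column, centre row, width, height] in pixels, round what is visible of it).
- robot.mark_of(camera, target): "point" ([column, row] in pixels: a listed point, or the origin of a listed thing).
The state is a dict: "t": time; "q": joint angles; "dq": joint speeds; "joint_torque": joint torques, N m; "tool_pos": TCP position; "orientation": TCP orientation; "force": force on the tool from outside, world axes, zero at the start; "wrist_torque": the same for the moment, N m; "opening": finger opening in m.
Only numpy, scipy, OpenCV 4.12 (cv2) and the standard library are available. Lean on these libraries where they do the work, as an engineer would, in place of code of your own. Each camera call takes 0.05 s, during which the arm holds its last target.

## Working session

There is one attempt and no reset: what is moved stays moved. The work goes in short steps, Python scripts to look and compute and a tool call to move; the robot and the scene stay as the last step left them, time stands still between calls to the robot, and variables do not carry over. Pictures are saved under pics/ and viewed, and the job is handed in when it is done.

Besides the shell and the picture viewer there is one more tool, called after "Emit:" by a JSON object that holds its "fn" and its "kwargs", one argument or row to a line. play_rows: Moves the arm, as the interface text tells. Its arguments: {"type":"object","properties":{"plan":{"type":"array","items":{"type":"object","properties":{"slide":{"type":"array","items":{"type":"number","minimum":-1,"maximum":1}},"roll":{"type":"number","minimum":-1,"maximum":1},"fingers":{"type":"number"}}}},"squeeze":{"type":"number"}},"required":["plan"]}

```bash
ls; mkdir -p pics; cat > h.py <<'E'
import numpy as np, cv2
from scipy.spatial.transform import Rotation as Ro
from plant import robot
def save(n,im,crop=None,s=1):
    if crop: x0,y0,x1,y1=crop; im=im[y0:y1,x0:x1]
    im=cv2.resize(im,None,fx=s,fy=s,interpolation=cv2.INTER_CUBIC)
    cv2.imwrite('pics/'+n+'.png',im[:,:,::-1])
def cam(name,st=None):
    c=robot.get_calibration(name)
    if 'R' in c: return c,np.array(c['R']),np.array(c['t'])
    st=st or robot.read_state()
    T=np.eye(4);T[:3,:3]=Ro.from_rotvec(st['orientation']).as_matrix();T[:3,3]=st['tool_pos']
    W=np.linalg.inv(T@np.array(c['T_tool_cam']))
    return c,W[:3,:3],W[:3,3]
def atz(C,px,z):
    c,R,t=C
    d=R.T@np.array([(px[0]-c['cx'])/c['fx'],(px[1]-c['cy'])/c['fy'],1]);o=-R.T@t
    return o+d*(z-o[2])/d[2]
def proj(C,X):
    c,R,t=C
    p=R@np.array(X)+t
    return np.array([c['fx']*p[0]/p[2]+c['cx'],c['fy']*p[1]/p[2]+c['cy']])
E
python3 - <<'E'
from h import *
for n in ['scene','side','wrist']: 
    im=robot.read_camera(n); save(n+'0',im)
    C=cam(n); print(n,(-C[1].T@C[2]).round(3), C[1][2].round(2),C[0]['fx'])
    for tg in ['ring_mid','fine_mark','foot','deck','slab','stand']:
        print(tg,[(np.round(d['point'],1).tolist(),round(d['p'],2)) for d in robot.mark_of(n,tg)[:3]])
s=robot.read_state(); print(s)
E
```

```text
pics
scene [ 0.929 -0.016  0.661] [-0.49  0.08 -0.87] 442.46015382298236
ring_mid [([243.0, 274.2], 0.88)]
fine_mark [([230.8, 255.2], 0.88)]
foot []
deck []
slab [([346.2, 238.9], 0.91), ([340.3, 162.6], 0.57), ([242.4, 186.5], 0.56)]
stand [([306.0, 280.2], 0.71)]
side [ 0.468 -0.47   0.508] [ 0.21  0.78 -0.59] 442.77708437384825
ring_mid [([353.0, 326.3], 0.8)]
fine_mark [([341.6, 314.2], 0.79)]
foot [([331.0, 238.3], 0.53)]
deck [([310.5, 260.8], 0.79)]
slab [([199.6, 382.4], 0.93), ([234.0, 217.0], 0.84), ([297.0, 259.7], 0.7)]
stand [([327.2, 312.4], 0.85), ([452.0, 344.5], 0.37)]
wrist [ 0.242 -0.553  0.384] [-0.24 -0.07 -0.97] 333.6149671875857
ring_mid []
fine_mark []
foot []
deck []
slab []
stand []
{'t': 1.05, 'q': array([-1.35945836e+00,  1.30359244e-01,  1.48820158e+00,  9.38837070e-06,
        1.52298307e+00, -8.53562871e-02]), 'dq': array([-0.00081336,  0.0003713 ,  0.0009019 ,  0.00219785,  0.00112924,
        0.0007502 ]), 'joint_torque': array([ 7.96108225e-06, -5.59773409e+01, -4.92068231e+01,  7.70875602e-02,
        2.22344598e-02, -1.59609465e-05]), 'tool_pos': array([ 0.17546915, -0.57378369,  0.21865872]), 'orientation': array([ 2.06187984,  0.30808513, -2.06185393]), 'force': array([1.73696104e-01, 2.28254669e-01, 1.08960453e-05]), 'wrist_torque': array([ 0.00681123, -0.00567953, -0.02105733]), 'opening': 0.09316490259903902}
```

View pics/scene0.png

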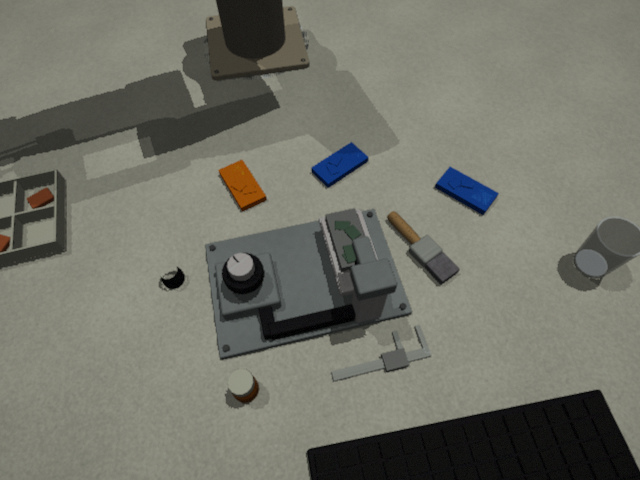

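View pics/side0.png

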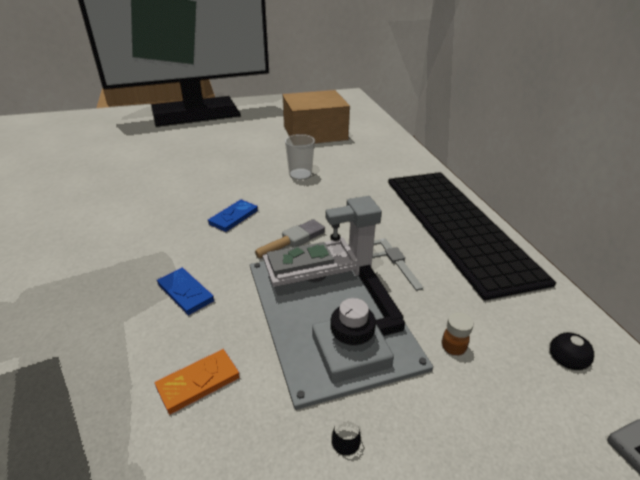

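The grey slab with green patches is at scene (346,239) and side (297,260). The blue ones at scene (340,165) and (466,190) and the orange one at (242,186) are look-alikes. I'll confirm in enlarged crops.

```bash
python3 - <<'E'
from h import *
import cv2
a=cv2.imread('pics/scene0.png')[:,:,::-1]; save('sc1',a,(195,190,425,365),3.4)
a=cv2.imread('pics/side0.png')[:,:,::-1]; save('si1',a,(240,190,440,410),2.7)
S=cam('scene');D=cam('side')
def tri(p,q):
    A=[];
    for C,x in((S,p),(D,q)):
        c,R,t=C;P=np.diag([c['fx'],c['fy'],1]);P[0,2]=c['cx'];P[1,2]=c['cy'];M=P@np.c_[R,t]
        A+= [x[0]*M[2]-M[0],x[1]*M[2]-M[1]]
    v=np.linalg.svd(np.array(A))[2][-1];return v[:3]/v[3]
print('ring',tri((243,274.2),(353,326.3)),'fm',tri((230.8,255.2),(341.6,314.2)))
print(atz(S,(243,274.2),.068),atz(D,(353,326.3),.068))
print('fm',atz(S,(230.8,255.2),.098),atz(D,(341.6,314.2),.098))
print('slab',atz(S,(346.2,238.9),.056),atz(D,(297,259.7),.056),'foot',atz(D,(331,238.3),.085),'deck',atz(D,(310.5,260.8),.056))
print('stand',atz(S,(306,280.2),0),atz(D,(327.2,312.4),0))
for p in [(207,244),(375,210),(410,311),(221,355)]: print(atz(S,p,.012))
E
```

```text
ring [ 0.62258644 -0.08227063  0.06388262] fm [ 0.60447671 -0.09138255  0.09871921]
[ 0.62385499 -0.0812513   0.068     ] [ 0.62175234 -0.08670407  0.068     ]
fm [ 0.60543963 -0.09230196  0.098     ] [ 0.60378842 -0.08936697  0.098     ]
slab [0.58691346 0.08454665 0.056     ] [0.58400894 0.08627957 0.056     ] foot [0.64279498 0.09142108 0.085     ] deck [0.6046951  0.07793975 0.056     ]
stand [0.61949465 0.01212488 0.        ] [0.61515136 0.01142942 0.        ]
[ 0.52658277 -0.14192351  0.012     ]
[0.5139576  0.15434196 0.012     ]
[0.7074851  0.16097157 0.012     ]
[ 0.72132233 -0.13273833  0.012     ]
```

View pics/sc1.png

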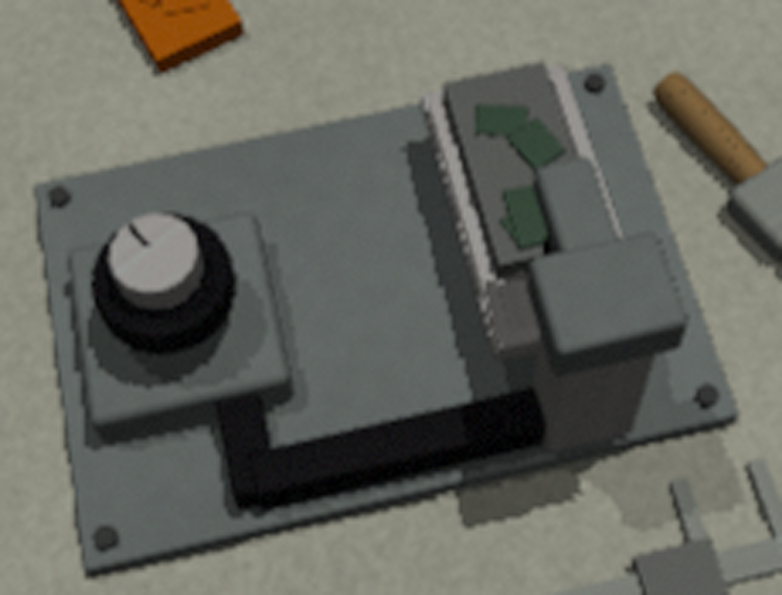

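View pics/si1.png

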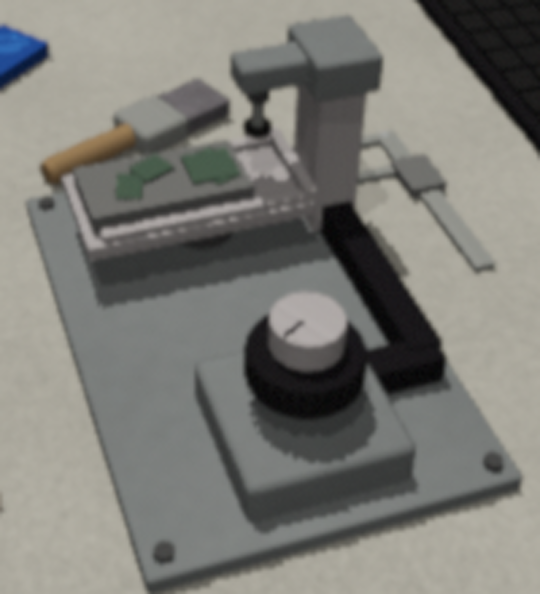

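```bash
python3 - <<'E'
from h import *
s=robot.read_state();M=Ro.from_rotvec(s['orientation']).as_matrix();print(M.round(3))
S=cam('scene');D=cam('side')
# foot / stand model overlay
th=.044;c=np.array([.617,.010]);Rz=np.array([[np.cos(th),-np.sin(th)],[np.sin(th),np.cos(th)]])
def W(x,y,z): return np.r_[c+Rz@[x,y],z]
inv=lambda p:Rz.T@(np.array(p[:2])-c)
for n,p in dict(ring=(.6228,-.083),foot=(.643,.0914),slab=(.5855,.0854),deck=(.6047,.078)).items(): print(n,inv(p).round(4))
# rails from crop sc1 pixel -> full: /3.4+ (195,190), slab top corners z=.070
f=lambda x,y:(x/3.4+195,y/3.4+190)
for n,p,z in [('slab nearR',(446,88),.070),('slab nearL',(546,64),.070),('slab farR',(497,266),.070),('railR near',(432,97),.061),('railR far',(500,345),.061),('railL near',(556,70),.061),
 ('ringtopL',(93,275),.078)]:
    print(n,inv(atz(S,f(*p),z)).round(4),atz(S,f(*p),z).round(4))
g=lambda x,y:(x/2.7+240,y/2.7+190)
for n,p,z in [('slab nearL',(76,170),.070),('slab nearR',(92,220),.070),('slab farR',(254,186),.070),('slab farL',(236,148),.07),('foot',(257,133),.085)]:
    print('side',n,inv(atz(D,g(*p),z)).round(4),atz(D,g(*p),z).round(4))
E
```

```text
[[ 0.     0.292 -0.956]
 [-0.    -0.956 -0.292]
 [-1.     0.    -0.   ]]
ring [ 0.0017 -0.0932]
foot [0.0296 0.0802]
slab [-0.0282  0.0767]
deck [-0.0093  0.0685]
slab nearR [-0.0677  0.053 ] [0.5471 0.06   0.07  ]
slab nearL [-0.0697  0.1023] [0.5429 0.1091 0.07  ]
slab farR [0.0283 0.0528] [0.6429 0.064  0.07  ]
railR near [-0.07    0.0468] [0.545  0.0537 0.061 ]
railR far [0.0612 0.0459] [0.6761 0.0585 0.061 ]
railL near [-0.071   0.1081] [0.5413 0.1149 0.061 ]
ringtopL [-0.0045 -0.1194] [ 0.6178 -0.1095  0.078 ]
side slab nearL [-0.0739  0.0911] [0.5391 0.0978 0.07  ]
side slab nearR [-0.0752  0.0429] [0.54   0.0495 0.07  ]
side slab farR [0.023  0.0453] [0.638  0.0562 0.07  ]
side slab farL [0.0247 0.0841] [0.638  0.0951 0.07  ]
side foot [0.035  0.0757] [0.6487 0.0871 0.085 ]
```

Emit:
{"fn": "play_rows", "kwargs": {
  "plan": [
    {"slide":[0.59,0.95,0.05],"roll":-0.09,"fingers":1},
    {"slide":[0.59,0.95,0.05],"roll":-0.09,"fingers":1},
    {"slide":[0.59,0.95,0.05],"roll":-0.09,"fingers":1},
    {"slide":[0.59,0.95,0.05],"roll":-0.09,"fingers":1},
    {"slide":[0.59,0.95,0.05],"roll":-0.09,"fingers":1},
    {"slide":[0.59,0.95,0.05],"roll":-0.09,"fingers":1},
    {"slide":[0.59,0.95,0.05],"roll":-0.09,"fingers":1},
    {"slide":[0.59,0.95,0.05],"roll":-0.09,"fingers":1},
    {"slide":[0.59,0.95,0.05],"roll":-0.09,"fingers":1},
    {"slide":[0.59,0.95,0.05],"roll":-0.09,"fingers":1},
    {"slide":[0.59,0.95,0.05],"roll":-0.09,"fingers":1},
    {"slide":[0.59,0.95,0.05],"roll":-0.09,"fingers":1},
    {"slide":[0.59,0.95,0.05],"roll":-0.09,"fingers":-1},
    {"slide":[0.59,0.95,0.05],"roll":-0.09,"fingers":-1},
    {"slide":[0.59,0.95,0.05],"roll":-0.09,"fingers":-1},
    {"slide":[0.59,0.95,0.05],"roll":-0.09,"fingers":-1},
    {"slide":[0.59,0.95,0.05],"roll":-0.09,"fingers":-1},
    {"slide":[0.59,0.95,0.05],"roll":-0.09,"fingers":-1},
    {"slide":[0.59,0.95,0.05],"roll":-0.09,"fingers":-1},
    {"slide":[0,0,0],"roll":-0.09,"fingers":-1}
  ]
}}

```text
t: 3.55
tool_pos: [0.5124, -0.0306, 0.2472]
orientation: [2.198, 0.053, -2.197]
force: [0.0, -0.3, 0.5]
opening: 0.0172
```

```bash
python3 - <<'E'
from h import *
s=robot.read_state();C=cam('wrist',s);im=robot.read_camera('wrist');save('w1',im)
print(s['tool_pos'],s['q'],s['opening'],s['force'],s['dq'].round(3))
for tg,z in [('ring_mid',.068),('fine_mark',.098),('foot',.085),('deck',.056),('slab',.056),('stand',0)]:
    print(tg,[(np.round(d['point'],1).tolist(),round(d['p'],2),atz(C,d['point'],z).round(4).tolist()) for d in robot.mark_of('wrist',tg)[:3]])
E
```

```text
[ 0.51243026 -0.03064941  0.24717694] [-1.59921882e-01 -1.16333086e-01  1.68436750e+00  3.75246930e-04
  1.57343666e+00  1.36315795e+00] 0.017208981384548634 [ 0.02152955 -0.27544282  0.46266203] [-0.043 -0.02   0.025 -0.017  0.007  0.068]
ring_mid [([377.7, 102.4], 0.55, [0.6254, -0.0809, 0.068])]
fine_mark [([390.1, 111.9], 0.67, [0.6142, -0.088, 0.098]), ([289.5, 110.5], 0.2, [0.6112, 0.0017, 0.098])]
foot [([193.4, 60.9], 0.71, [0.6503, 0.0899, 0.085])]
deck []
slab [([33.9, 199.3], 0.97, [0.512, 0.2782, 0.056]), ([207.6, 132.1], 0.96, [0.5903, 0.0889, 0.056]), ([209.2, 281.8], 0.95, [0.4251, 0.0933, 0.056])]
stand [([289.8, 109.4], 0.91, [0.6215, 0.0103, 0.0])]
```

View pics/w1.png

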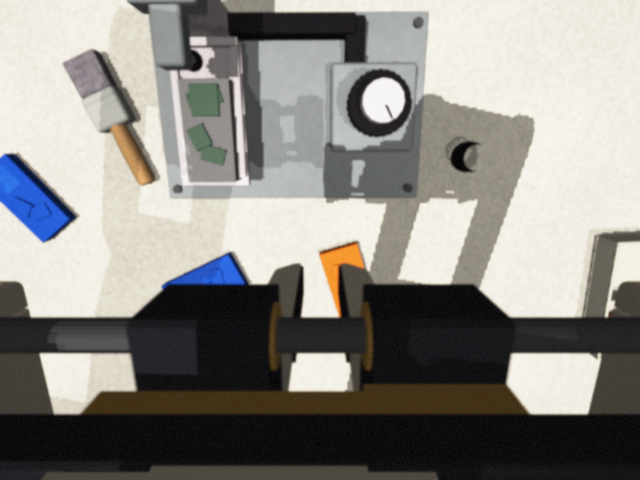

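```bash
python3 - <<'E'
from h import *
a=cv2.imread('pics/w1.png')[:,:,::-1]; save('w1c',a,(150,0,270,205),2.9)
save('w1r',a,(310,40,440,170),4)
E
```

```text
(no output)
```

View pics/w1c.png

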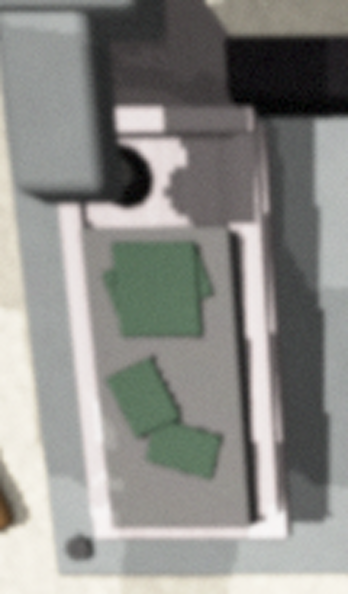

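View pics/w1r.png

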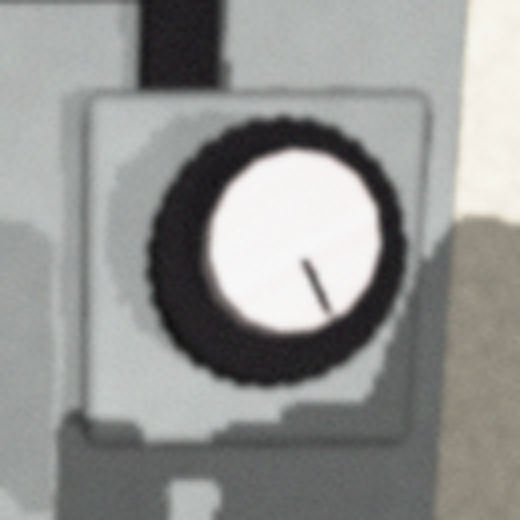

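```bash
python3 - <<'E'
from h import *
C=cam('wrist')
f=lambda x,y:(x/2.9+150,y/2.9)
for n,p,z in [('nearL',(112,526),.07),('nearR',(250,523),.07),('farL',(85,228),.07),('farR',(228,228),.07),('railLnear in',(112,530),.061),('railRnear in',(257,525),.061),('deck nearL out',(97,538),.056),('deck nearR out',(286,534),.056),('stop face',(180,133),.065)]:
    print(n,atz(C,f(*p),z).round(4))
g=lambda x,y:(x/4+310,y/4+40)
print('inner top c',atz(C,g(296,240),.098),'ring bottom/top:',atz(C,g(278,382),.058),atz(C,g(284,116),.078),atz(C,g(149,275),.068),atz(C,g(404,240),.078))
print('mark',atz(C,g(331,313),.098),atz(C,g(303,260),.098))
E
```

```text
nearL [0.5402 0.1029 0.07  ]
nearR [0.5434 0.0544 0.07  ]
farL [0.637  0.1064 0.07  ]
farR [0.639  0.0597 0.07  ]
railLnear in [0.5377 0.1065 0.061 ]
railRnear in [0.5418 0.0541 0.061 ]
deck nearL out [0.5339 0.1141 0.056 ]
deck nearR out [0.5384 0.0447 0.056 ]
stop face [0.6677 0.0758 0.065 ]
inner top c [ 0.62278414 -0.08444514  0.098     ] ring bottom/top: [ 0.59397157 -0.08989503  0.058     ] [ 0.65198469 -0.08273848  0.078     ] [ 0.61723385 -0.05459831  0.068     ] [ 0.62653836 -0.11330841  0.078     ]
mark [ 0.60784499 -0.09366985  0.098     ] [ 0.6187045  -0.08637474  0.098     ]
```

Emit:
{"fn": "play_rows", "kwargs": {
  "plan": [
    {"slide":[-0.14,0.73,0],"fingers":-1},
    {"slide":[-0.14,0.73,0],"fingers":-1},
    {"slide":[-0.14,0.73,0],"fingers":-1},
    {"slide":[-0.14,0.73,0],"fingers":-1},
    {"slide":[-0.14,0.73,-0.3],"fingers":-1},
    {"slide":[0,0,-0.9],"fingers":-1},
    {"slide":[0,0,-0.9],"fingers":-1},
    {"slide":[0,0,-0.9],"fingers":-1},
    {"slide":[0,0,-0.9],"fingers":-1},
    {"slide":[0,0,-0.9],"fingers":-1},
    {"slide":[0,0,-0.8],"fingers":-1},
    {"slide":[0,0,-0.5],"fingers":-1},
    {"slide":[0,0,0],"fingers":-1}
  ]
}}

```text
$.plan[0]: bad value
```

```bash
python3 - <<'E'
from h import *
s=robot.read_state();C=cam('wrist',s);print(s['tool_pos'],s['opening'],s['force'],s['wrist_torque'])
a=robot.read_camera('wrist');save('w2',a)
S=robot.read_camera('side');save('s2',S,(240,190,400,310),4)
E
```

```text
[ 0.51152294 -0.03305395  0.24721624] 0.0006635327743292362 [ 0.29847218 -0.98487415 -0.09916205] [0.01101345 0.02406735 0.03074089]
```

View pics/w2.png

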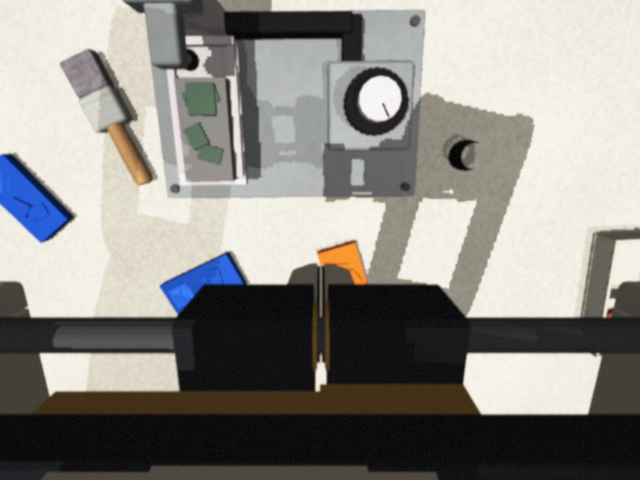

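View pics/s2.png

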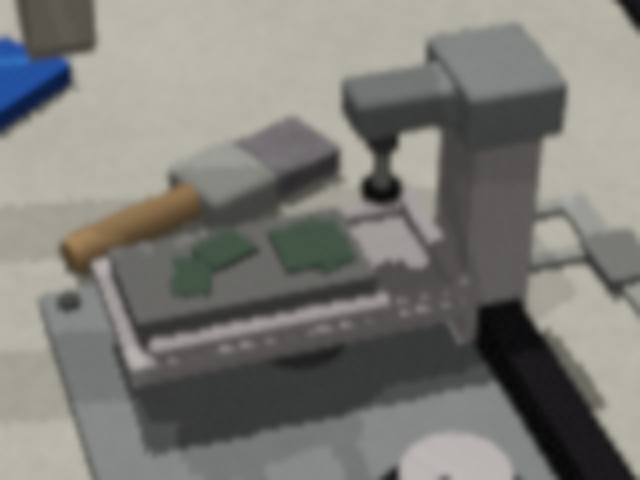

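The first call was refused because each row needs a roll. The view is unchanged: slab at (207,130), ring at (377,102). Sending it again.

Emit:
{"fn": "play_rows", "kwargs": {
  "plan": [
    {"slide":[-0.14,0.75,0],"roll":0,"fingers":-1},
    {"slide":[-0.14,0.75,0],"roll":0,"fingers":-1},
    {"slide":[-0.14,0.75,0],"roll":0,"fingers":-1},
    {"slide":[-0.14,0.75,0],"roll":0,"fingers":-1},
    {"slide":[-0.14,0.75,-0.3],"roll":0,"fingers":-1},
    {"slide":[0,0,-0.9],"roll":0,"fingers":-1},
    {"slide":[0,0,-0.9],"roll":0,"fingers":-1},
    {"slide":[0,0,-0.9],"roll":0,"fingers":-1},
    {"slide":[0,0,-0.9],"roll":0,"fingers":-1},
    {"slide":[0,0,-0.9],"roll":0,"fingers":-1},
    {"slide":[0,0,-0.8],"roll":0,"fingers":-1},
    {"slide":[0,0,-0.5],"roll":0,"fingers":-1},
    {"slide":[0,0,0],"roll":0,"fingers":-1}
  ]
}}

```text
t: 5.62
tool_pos: [0.4899, 0.08, 0.0632]
orientation: [2.196, 0.05, -2.201]
force: [0.6, 0.9, 0.8]
opening: 0.0001
```

```bash
python3 - <<'E'
from h import *
s=robot.read_state();C=cam('wrist',s);print(s['tool_pos'],s['opening'],s['force'],s['wrist_torque'])
a=robot.read_camera('wrist');save('w3',a)
S=robot.read_camera('side');save('s3',S,(240,190,400,310),4)
E
```

```text
[0.48988863 0.08002624 0.06316422] 0.00010082196009663871 [0.62059892 0.91619801 0.7783813 ] [-0.01914031  0.05716843 -0.03859749]
```

View pics/w3.png

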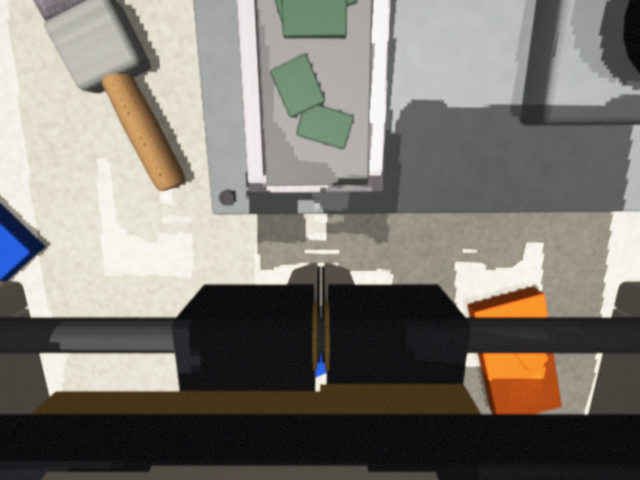

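View pics/s3.png

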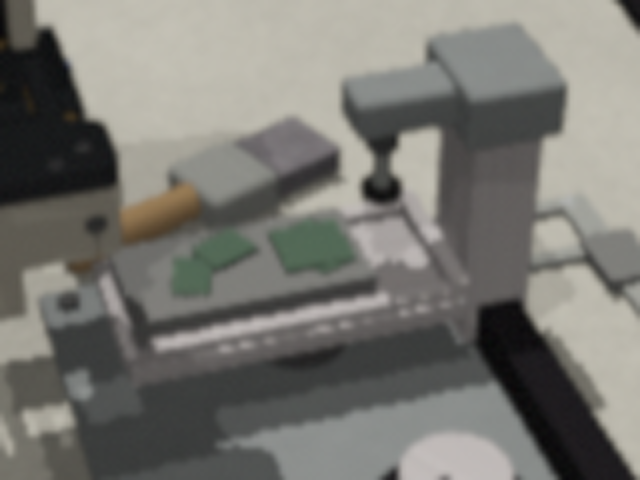

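Emit:
{"fn": "play_rows", "kwargs": {
  "plan": [
    {"slide":[0.33,0,-0.03],"roll":0,"fingers":-1},
    {"slide":[0.33,0,0],"roll":0,"fingers":-1},
    {"slide":[0.33,0,0],"roll":0,"fingers":-1},
    {"slide":[0.33,0.01,0],"roll":0,"fingers":-1},
    {"slide":[0.15,0.01,0],"roll":0,"fingers":-1},
    {"slide":[0.15,0.01,0],"roll":0,"fingers":-1},
    {"slide":[0.15,0.01,0],"roll":0,"fingers":-1},
    {"slide":[0.15,0.01,0],"roll":0,"fingers":-1},
    {"slide":[0.15,0.01,0],"roll":0,"fingers":-1},
    {"slide":[0.15,0.01,0],"roll":0,"fingers":-1}
  ]
}}

```text
t: 6.98
tool_pos: [0.5576, 0.0824, 0.0631]
orientation: [2.198, 0.05, -2.198]
force: [-0.9, 0.4, -0.3]
opening: 0.0005
```

```bash
python3 - <<'E'
from h import *
s=robot.read_state();C=cam('wrist',s);print(s['tool_pos'],s['opening'],s['force'],s['wrist_torque'])
a=robot.read_camera('wrist');save('w4',a,(160,0,480,270),2.4)
S=robot.read_camera('side');save('s4',S,(240,190,400,310),4)
E
```

```text
[0.55762376 0.08235049 0.06314534] 0.00046637828509191425 [-0.91683667  0.39298324 -0.297363  ] [ 0.00987932  0.20097585 -0.02690881]
```

View pics/w4.png

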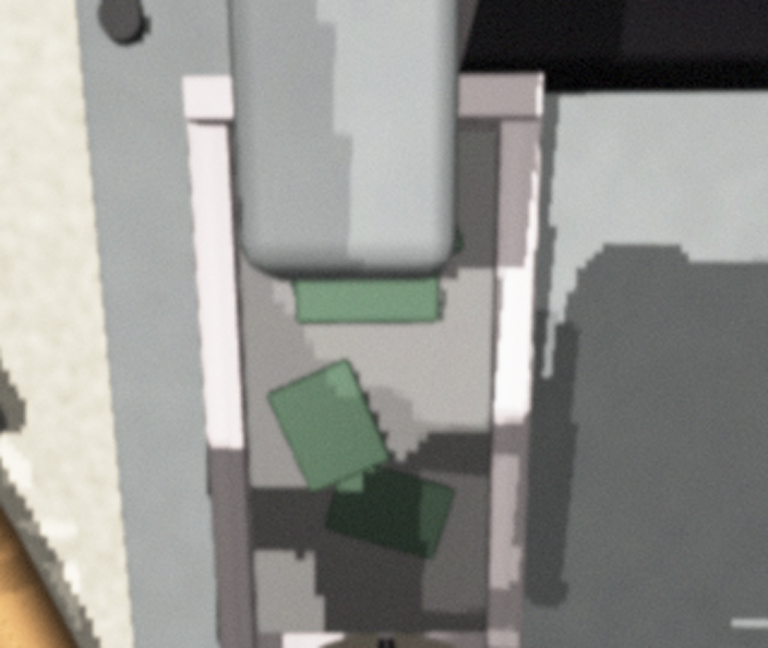

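View pics/s4.png

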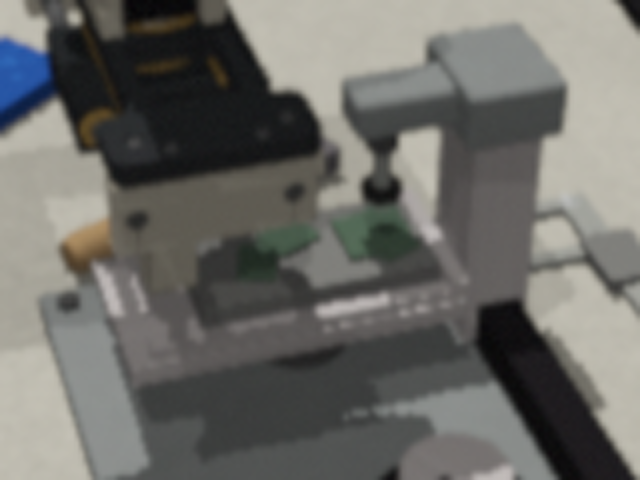

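The slab slides. Its far end is still a few mm short of the stop in the side view, at about (440,270), so I'm pushing on slowly.

Emit:
{"fn": "play_rows", "kwargs": {
  "plan": [
    {"slide":[0.06,0.003,0],"roll":0,"fingers":-1},
    {"slide":[0.06,0.003,0],"roll":0,"fingers":-1},
    {"slide":[0,0,0],"roll":0,"fingers":-1}
  ]
}}

```text
t: 7.45
tool_pos: [0.5607, 0.0825, 0.0632]
orientation: [2.198, 0.05, -2.199]
force: [-2.7, -0.2, 1.6]
opening: 0.0004
```

Emit:
{"fn": "play_rows", "kwargs": {
  "plan": [
    {"slide":[0.05,0.002,0],"roll":0,"fingers":-1},
    {"slide":[0,0,0],"roll":0,"fingers":-1}
  ]
}}

```text
t: 7.7
tool_pos: [0.5609, 0.0825, 0.063]
orientation: [2.194, 0.05, -2.202]
force: [-10.5, -1.1, 7.8]
opening: 0.0006
```

Emit:
{"fn": "play_rows", "kwargs": {
  "plan": [
    {"slide":[0.05,0.002,0],"roll":0,"fingers":-1},
    {"slide":[0,0,0],"roll":0,"fingers":-1}
  ]
}}

```text
t: 7.95
tool_pos: [0.5612, 0.0826, 0.0629]
orientation: [2.191, 0.05, -2.205]
force: [-15.6, -1.6, 12.7]
opening: 0.0003
```

Emit:
{"fn": "play_rows", "kwargs": {
  "plan": [
    {"slide":[-0.2,0,0],"roll":0,"fingers":-1},
    {"slide":[-0.5,0,0],"roll":0,"fingers":-1},
    {"slide":[-0.8,0,0.2],"roll":0,"fingers":-1},
    {"slide":[-0.6,0,0.8],"roll":0,"fingers":-1},
    {"slide":[0,-0.2,0.9],"roll":0,"fingers":-1},
    {"slide":[0,-0.7,0.9],"roll":0,"fingers":1},
    {"slide":[0.2,-0.9,0.9],"roll":0,"fingers":1},
    {"slide":[0.2,-0.9,0.9],"roll":0,"fingers":1},
    {"slide":[0.2,-0.9,0.9],"roll":0,"fingers":1},
    {"slide":[0.2,-0.4,0.4],"roll":0,"fingers":1},
    {"slide":[0,0,0],"roll":0,"fingers":1},
    {"slide":[0,0,0],"roll":0,"fingers":1}
  ]
}}

```text
t: 9.45
tool_pos: [0.5244, -0.0365, 0.2388]
orientation: [2.197, 0.051, -2.201]
force: [0.1, -0.1, -0.5]
opening: 0.0662
```

```bash
python3 - <<'E'
from h import *
s=robot.read_state();C=cam('wrist',s);print(s['tool_pos'],s['q'],s['opening'],s['force'],s['wrist_torque'],s['dq'].round(3))
a=robot.read_camera('wrist');save('w5',a);np.savez('w5.npz',R=C[1],t=C[2])
for tg,z in [('ring_mid',.068),('fine_mark',.098),('foot',.085),('deck',.056),('slab',.056),('stand',0)]:
    print(tg,[(np.round(d['point'],1).tolist(),round(d['p'],2),atz(C,d['point'],z).round(4).tolist()) for d in robot.mark_of('wrist',tg)[:3]])
save('w5c',a,(150,0,450,210),2.6)
S=robot.read_camera('side');save('s5',S,(240,190,400,310),4)
E
```

```text
[ 0.52439827 -0.03650683  0.23877187] [-1.67336483e-01 -7.73248754e-02  1.66307638e+00  3.84476404e-04
  1.55783041e+00  1.35755760e+00] 0.06616967497455079 [ 0.09889842 -0.07809289 -0.46126507] [ 0.00628542 -0.04600612  0.01078662] [ 0.005  0.002  0.009 -0.003  0.002 -0.002]
ring_mid [([371.7, 116.8], 0.65, [0.6227, -0.0809, 0.068])]
fine_mark [([383.0, 128.1], 0.9, [0.6112, -0.0874, 0.098]), ([109.9, 133.3], 0.37, [0.5961, 0.1525, 0.098])]
foot [([185.7, 70.5], 0.67, [0.6524, 0.0879, 0.085])]
deck []
slab [([201.9, 294.2], 0.86, [0.425, 0.0937, 0.056]), ([19.5, 209.3], 0.85, [0.5143, 0.2824, 0.056]), ([340.9, 291.8], 0.82, [0.4349, -0.0635, 0.056])]
stand [([282.7, 121.8], 0.67, [0.6184, 0.0115, 0.0])]
```

View pics/w5c.png

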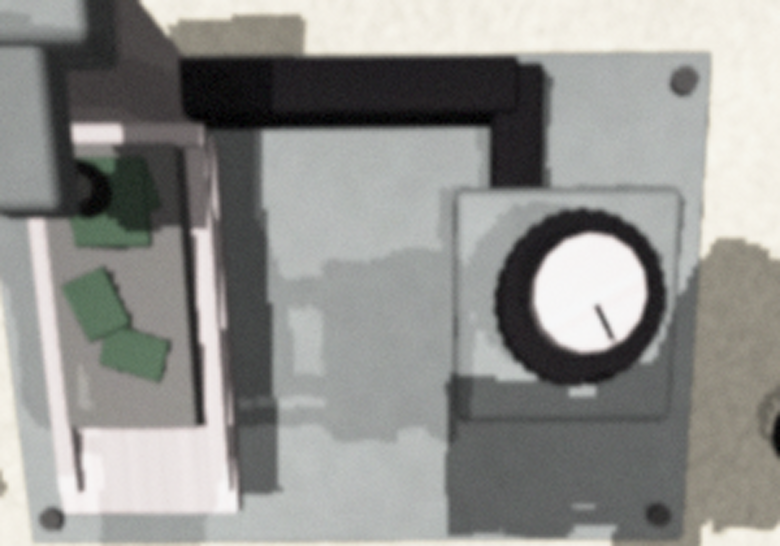

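View pics/s5.png

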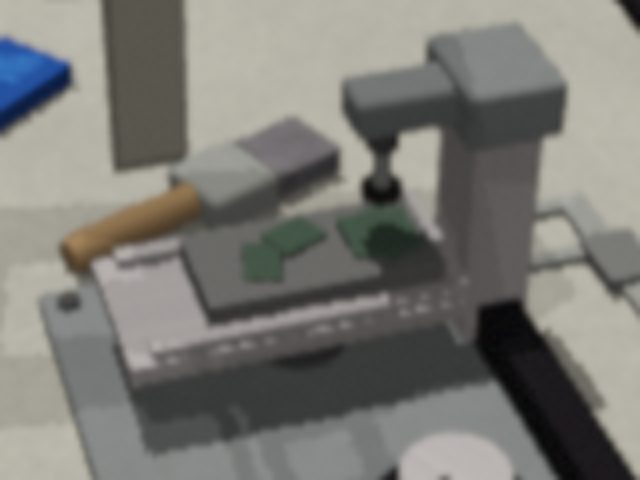

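```bash
python3 - <<'E'
from h import *
d=np.load('w5.npz');C=(robot.get_calibration('wrist'),d['R'],d['t'])
f=lambda x,y:(x/2.6+150,y/2.6)
for n,p,z in [('slab nearR bottom',(205,424),.056),('slab nearR top',(195,427),.07),('slab nearL top',(78,429),.07),('deck nearL',(62,514),.056),('deck nearR',(238,512),.056),('stopface top',(165,145),.065),('slab far top R',(180,145),.07)]:
    print(n,atz(C,f(*p),z).round(4))
a=cv2.imread('pics/w5.png')
g=cv2.cvtColor(a,cv2.COLOR_BGR2GRAY)
def ell(m):
    m=m.astype(np.uint8);k=np.zeros_like(m);k[60:170,315:430]=1;m*=k
    cs,_=cv2.findContours(m,cv2.RETR_EXTERNAL,cv2.CHAIN_APPROX_NONE);c=max(cs,key=cv2.contourArea);return cv2.fitEllipse(c),cv2.contourArea(c)
e1=ell(g>215);e2=ell(g<70);print(e1,e2)
print('inner',atz(C,e1[0][0],.098))
# reproject model: ring silhouette
from scipy.optimize import minimize
ph=np.linspace(0,2*np.pi,90)
def sil(x,y):
    P=[proj(C,(x+.03*np.cos(p),y+.03*np.sin(p),z)) for z in(.058,.078) for p in ph]
    return cv2.fitEllipse(cv2.convexHull(np.array(P,np.float32)))
r=minimize(lambda v:np.sum((np.array(sil(*v)[0])-e2[0][0])**2),(.623,-.083),method='Nelder-Mead');print('ring',r.x,r.fun,sil(*r.x))
def sil2(x,y): return cv2.fitEllipse(np.array([proj(C,(x+.019*np.cos(p),y+.019*np.sin(p),.098)) for p in ph],np.float32))
r=minimize(lambda v:np.sum((np.array(sil2(*v)[0])-e1[0][0])**2),(.623,-.083),method='Nelder-Mead');print('inner',r.x,sil2(*r.x))
print('mark',atz(C,f(612,338),.098),atz(C,f(598,306),.098))
E
```

```text
slab nearR bottom [0.5724 0.0597 0.056 ]
slab nearR top [0.572  0.0598 0.07  ]
slab nearL top [0.5692 0.104  0.07  ]
deck nearL [0.534  0.1183 0.056 ]
deck nearR [0.538  0.0472 0.056 ]
stopface top [0.6697 0.0691 0.065 ]
slab far top R [0.6688 0.0624 0.07  ]
(((376.06591796875, 111.28257751464844), (39.10147476196289, 43.51700973510742), 40.088783264160156), 1310.5) (((372.69244384765625, 114.28914642333984), (62.95726776123047, 67.114013671875), 25.72453498840332), 3314.0)
inner [ 0.62485262 -0.08006979  0.098     ]
ring [ 0.62364366 -0.08074212] 5.0339847803115845e-05 ((372.69903564453125, 114.2917709350586), (64.86231994628906, 69.8007583618164), 28.761402130126953)
inner [ 0.62453746 -0.08007961] ((376.0605163574219, 111.28455352783203), (43.540775299072266, 46.69608688354492), 18.338218688964844)
mark [ 0.60973077 -0.08959568  0.098     ] [ 0.6197488  -0.08394958  0.098     ]
```

Slab checks out as home: 35 mm of deck shows behind it, as it should, and its far end is at the stop. The ring axis is at about (0.624, -0.0805).

Emit:
{"fn": "play_rows", "kwargs": {
  "plan": [
    {"slide":[0.55,-0.245,0],"roll":0.94,"fingers":1},
    {"slide":[0.55,-0.245,0],"roll":0.94,"fingers":1},
    {"slide":[0.55,-0.245,0],"roll":0.94,"fingers":1},
    {"slide":[0.55,-0.245,0],"roll":0.94,"fingers":1},
    {"slide":[0.55,-0.245,0],"roll":0.94,"fingers":1},
    {"slide":[0.55,-0.245,0],"roll":0.94,"fingers":1},
    {"slide":[0,0,-0.9],"roll":0,"fingers":1},
    {"slide":[0,0,-0.9],"roll":0,"fingers":1},
    {"slide":[0,0,-0.9],"roll":0,"fingers":1},
    {"slide":[0,0,-0.9],"roll":0,"fingers":1},
    {"slide":[0,0,0],"roll":0,"fingers":1},
    {"slide":[0,0,0],"roll":0,"fingers":1}
  ]
}}

```text
t: 11.35
tool_pos: [0.6246, -0.0816, 0.1334]
orientation: [1.729, 0.764, -1.727]
force: [0.3, 0.8, -0.0]
opening: 0.0932
```

```bash
python3 - <<'E'
from h import *
s=robot.read_state();C=cam('wrist',s);print(s['tool_pos'],s['q'],s['opening'],s['force'],s['wrist_torque'],s['dq'].round(3))
a=robot.read_camera('wrist');save('w6',a);np.savez('w6.npz',R=C[1],t=C[2])
S=robot.read_camera('side');save('s6',S,(240,190,440,410),2.7)
E
```

```text
[ 0.62457398 -0.08155273  0.13343633] [-2.11223750e-01  2.60765549e-01  1.49781789e+00  1.57496474e-05
  1.38179531e+00  5.26599831e-01] 0.09318320641864279 [ 0.26094552  0.81551314 -0.02321011] [-0.0118925  -0.03962031  0.03156735] [ 0.    -0.013 -0.017  0.001 -0.003  0.001]
```

View pics/w6.png

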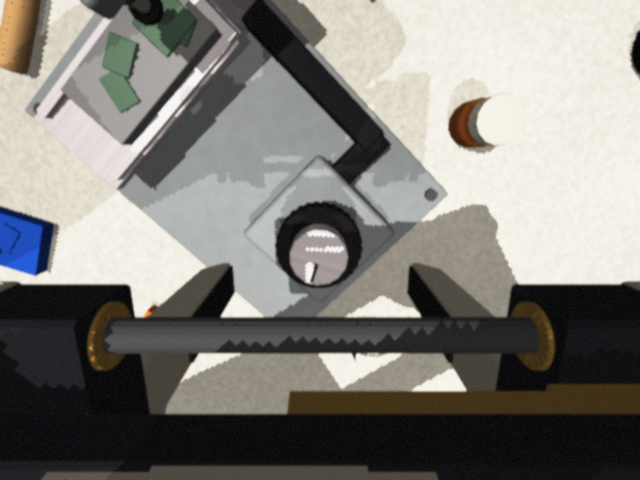

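View pics/s6.png

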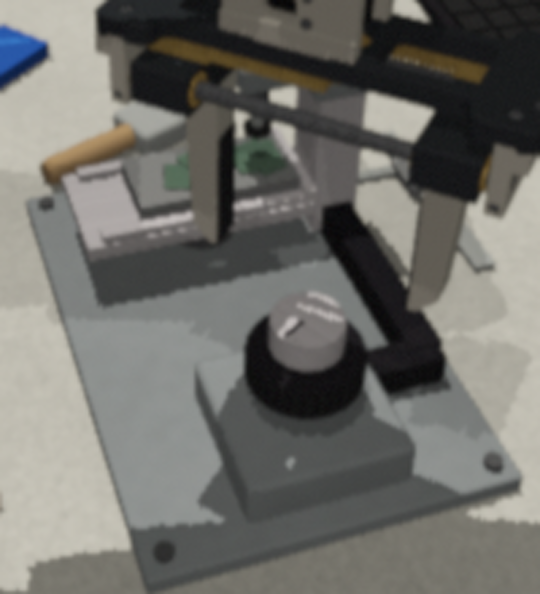

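```bash
python3 - <<'E'
from h import *
from scipy.optimize import minimize
d=np.load('w6.npz');C=(robot.get_calibration('wrist'),d['R'],d['t'])
g=cv2.imread('pics/w6.png',0)
m=(g<75).astype(np.uint8);k=np.zeros_like(m);k[195:296,265:370]=1;m*=k
cs,_=cv2.findContours(m,cv2.RETR_EXTERNAL,cv2.CHAIN_APPROX_NONE);c=max(cs,key=cv2.contourArea);e=cv2.fitEllipse(c);print(e)
ph=np.linspace(0,2*np.pi,90)
def sil(x,y): return cv2.fitEllipse(cv2.convexHull(np.array([proj(C,(x+.03*np.cos(p),y+.03*np.sin(p),z)) for z in(.058,.078) for p in ph],np.float32)))
r=minimize(lambda v:np.sum((np.array(sil(*v)[0])-e[0])**2),(.623,-.083),method='Nelder-Mead');print(r.x,sil(*r.x))
print('inner c guess',atz(C,(319,257),.098),'mark',atz(C,(312,281),.098))
E
```

```text
((319.2291259765625, 244.39622497558594), (85.1887435913086, 88.24474334716797), 43.61219024658203)
[ 0.6250932  -0.08043529] ((319.2311096191406, 244.39060974121094), (86.36727905273438, 87.71314239501953), 0.7219674587249756)
inner c guess [ 0.6250157  -0.08037692  0.098     ] mark [ 0.61064665 -0.08939891  0.098     ]
```

Emit:
{"fn": "play_rows", "kwargs": {
  "plan": [
    {"slide":[0,0.03,-0.7],"roll":0,"fingers":1},
    {"slide":[0,0,-0.7],"roll":0,"fingers":1},
    {"slide":[0,0,-0.7],"roll":0,"fingers":1},
    {"slide":[0,0,-0.6],"roll":0,"fingers":1},
    {"slide":[0,0,-0.1],"roll":0,"fingers":1},
    {"slide":[0,0,0],"roll":0,"fingers":1}
  ]
}}

```text
t: 12.2
tool_pos: [0.6241, -0.0806, 0.0481]
orientation: [1.729, 0.765, -1.729]
force: [-0.5, -0.6, 0.6]
opening: 0.0933
```

Emit:
{"fn": "play_rows", "kwargs": {
  "plan": [
    {"slide":[0,0,0],"roll":0,"fingers":0.2},
    {"slide":[0,0,0],"roll":0,"fingers":0.2},
    {"slide":[0,0,0],"roll":0,"fingers":0.2},
    {"slide":[0,0,0],"roll":0,"fingers":0.2},
    {"slide":[0,0,0],"roll":0,"fingers":0.2}
  ],
  "squeeze": 5
}}

```text
t: 12.82
tool_pos: [0.6239, -0.0803, 0.0485]
orientation: [1.729, 0.765, -1.729]
force: [-2.5, 2.4, 3.1]
opening: 0.0599
```

```bash
python3 - <<'E'
from h import *
s=robot.read_state();print(s)
S=robot.read_camera('side');save('s7',S,(240,190,440,410),2.7)
E
```

```text
{'t': 12.825, 'q': array([-2.09657889e-01,  3.43901868e-01,  1.56094772e+00,  2.81757848e-04,
        1.23702162e+00,  5.27953985e-01]), 'dq': array([ 2.11902405e-03, -1.00466189e-03, -9.73606913e-04, -3.60712266e-05,
        1.37818559e-03, -1.89556019e-04]), 'joint_torque': array([-9.39621851e-01, -6.11242032e+01, -4.50162506e+01, -3.60921510e-01,
       -1.07817460e+00, -9.55929427e-03]), 'tool_pos': array([ 0.62390134, -0.08030773,  0.04849005]), 'orientation': array([ 1.72854085,  0.76515625, -1.72867255]), 'force': array([-2.54078943,  2.39485267,  3.09384549]), 'wrist_torque': array([ 0.27592235,  0.40983187, -0.03134788]), 'opening': 0.05993443391422196}
```

View pics/s7.png

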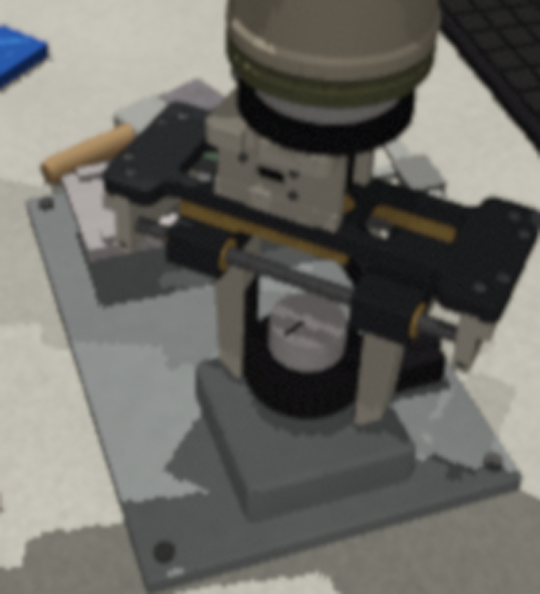

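Emit:
{"fn": "play_rows", "kwargs": {
  "plan": [
    {"slide":[-0.01,0.01,0],"roll":0,"fingers":-0.2},
    {"slide":[0,0,0],"roll":0,"fingers":-0.2},
    {"slide":[0,0,0],"roll":0,"fingers":-0.2}
  ],
  "squeeze": 40
}}

```text
t: 13.25
tool_pos: [0.6238, -0.0803, 0.0485]
orientation: [1.729, 0.764, -1.728]
force: [-1.2, 0.5, 4.1]
opening: 0.0595
```

```bash
cat > st.py <<'E'
from h import *
# yaw of tool y, avg of a few readings
def yaw(s): 
    y=Ro.from_rotvec(s['orientation']).as_matrix()[:,1]; return np.arctan2(y[1],y[0])
s=robot.read_state()
print('t',round(s['t'],3),'yaw',round(yaw(s),4),'Tz',round(s['wrist_torque'][2],4),'j6',round(s['joint_torque'][5],4),'q6',round(s['q'][5],4),'dq6',round(s['dq'][5],4),'F',s['force'].round(1),'op',round(s['opening'],4),'pos',s['tool_pos'].round(4),'T',s['wrist_torque'].round(3))
E
python3 st.py
```

```text
t 13.25 yaw -0.7378 Tz 0.0097 j6 0.0233 q6 0.5283 dq6 -0.0005 F [-1.2  0.5  4.1] op 0.0595 pos [ 0.6238 -0.0803  0.0485] T [0.22 0.31 0.01]
```

Emit:
{"fn": "play_rows", "kwargs": {
  "plan": [
    {"slide":[0,0,0],"roll":-0.3,"fingers":-0.2},
    {"slide":[0,0,0],"roll":-0.3,"fingers":-0.2},
    {"slide":[0,0,0],"roll":-0.3,"fingers":-0.2}
  ]
}}

```text
t: 13.62
tool_pos: [0.6239, -0.0804, 0.0484]
orientation: [1.812, 0.667, -1.811]
force: [-1.5, 0.8, 3.8]
opening: 0.0591
```

```bash
python3 st.py
```

```text
t 13.625 yaw -0.8646 Tz 0.1808 j6 -0.5045 q6 0.6551 dq6 0.334 F [-1.5  0.8  3.8] op 0.0591 pos [ 0.6239 -0.0804  0.0484] T [0.192 0.278 0.181]
```

Emit:
{"fn": "play_rows", "kwargs": {
  "plan": [
    {"slide":[0,0,0],"roll":-0.3,"fingers":-0.2},
    {"slide":[0,0,0],"roll":-0.3,"fingers":-0.2},
    {"slide":[0,0,0],"roll":-0.3,"fingers":-0.2}
  ]
}}

```text
t: 14.0
tool_pos: [0.624, -0.0804, 0.0485]
orientation: [1.892, 0.564, -1.891]
force: [-1.6, 0.7, 3.2]
opening: 0.0594
```

```bash
python3 st.py;python3 - <<'E'
from h import *
for n in ['side','scene','wrist']:
    S=robot.read_camera(n);save('x8'+n,S)
E
python3 st.py
```

```text
t 14.0 yaw -0.9904 Tz 0.1463 j6 -0.5032 q6 0.7809 dq6 0.3323 F [-1.6  0.7  3.2] op 0.0594 pos [ 0.624  -0.0804  0.0485] T [0.126 0.248 0.146]
t 14.15 yaw -0.9888 Tz -0.2173 j6 0.0025 q6 0.7792 dq6 -0.0114 F [-0.4  0.2  3.8] op 0.0593 pos [ 0.6239 -0.0804  0.0484] T [ 0.143  0.179 -0.217]
```

View pics/x8wrist.png

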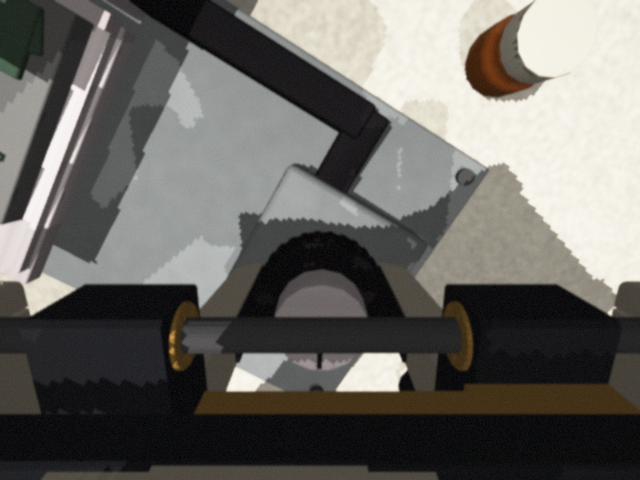

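View pics/x8side.png

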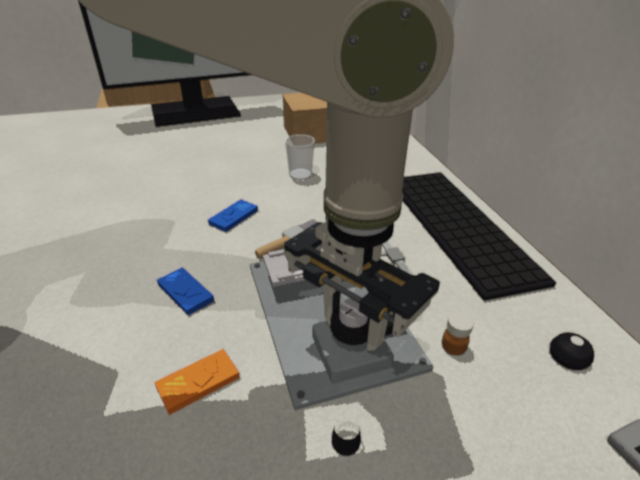

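Emit:
{"fn": "play_rows", "kwargs": {
  "plan": [
    {"slide":[0,0,0],"roll":-0.3,"fingers":-0.2},
    {"slide":[0,0,0],"roll":-0.3,"fingers":-0.2},
    {"slide":[0,0,0],"roll":-0.3,"fingers":-0.2}
  ]
}}

```text
t: 14.52
tool_pos: [0.624, -0.0805, 0.0485]
orientation: [1.969, 0.456, -1.967]
force: [-0.8, -0.8, 4.4]
opening: 0.0595
```

```bash
python3 st.py
```

```text
t 14.525 yaw -1.1149 Tz 0.1815 j6 -0.5034 q6 0.9054 dq6 0.3318 F [-0.8 -0.8  4.4] op 0.0595 pos [ 0.624  -0.0805  0.0485] T [-0.005  0.166  0.182]
```

Emit:
{"fn": "play_rows", "kwargs": {
  "plan": [
    {"slide":[0,0,0],"roll":-0.3,"fingers":-0.2},
    {"slide":[0,0,0],"roll":-0.3,"fingers":-0.2},
    {"slide":[0,0,0],"roll":-0.3,"fingers":-0.2}
  ]
}}

```text
t: 14.9
tool_pos: [0.6241, -0.0806, 0.0485]
orientation: [2.043, 0.34, -2.042]
force: [0.1, -0.7, 4.3]
opening: 0.0592
```

```bash
python3 st.py;python3 - <<'E'
from h import *
for n in ['side','scene']:
    S=robot.read_camera(n);save('x9'+n,S,(200,170,440,350) if n=='scene' else (240,190,440,340),3.3)
E
python3 st.py
```

```text
t 14.9 yaw -1.2406 Tz 0.2097 j6 -0.5027 q6 1.0311 dq6 0.3325 F [ 0.1 -0.7  4.3] op 0.0592 pos [ 0.6241 -0.0806  0.0485] T [0.016 0.101 0.21 ]
t 15.0 yaw -1.2403 Tz -0.257 j6 0.3434 q6 1.0307 dq6 -0.029 F [-0.  -0.7  4. ] op 0.0592 pos [ 0.624  -0.0806  0.0485] T [-0.035  0.094 -0.257]
```

View pics/x9scene.png

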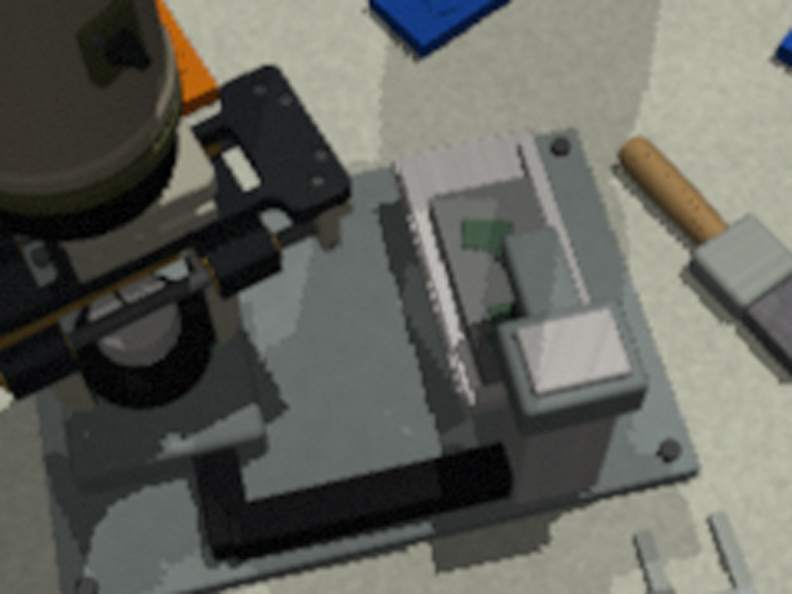

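View pics/x9side.png

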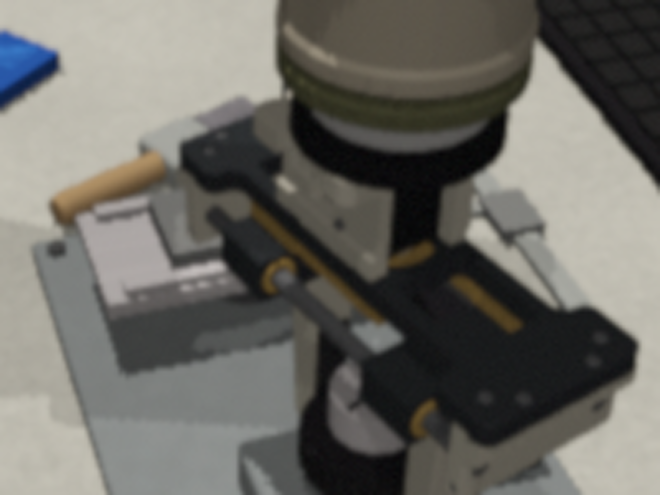

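j6 torque while turning is very repeatable (-0.503), so a rise in it will mark contact. Now single steps.

Emit:
{"fn": "play_rows", "kwargs": {
  "plan": [
    {"slide":[0,0,0],"roll":-0.2,"fingers":-0.2},
    {"slide":[0,0,0],"roll":-0.2,"fingers":-0.2}
  ]
}}

```text
t: 15.25
tool_pos: [0.624, -0.0806, 0.0485]
orientation: [2.076, 0.285, -2.074]
force: [-0.6, -1.8, 3.7]
opening: 0.0592
```

```bash
python3 st.py
```

```text
t 15.25 yaw -1.2976 Tz 0.1806 j6 -0.3194 q6 1.088 dq6 0.2274 F [-0.6 -1.8  3.7] op 0.0592 pos [ 0.624  -0.0806  0.0485] T [-0.299 -0.106  0.181]
```

Emit:
{"fn": "play_rows", "kwargs": {
  "plan": [
    {"slide":[0,0,0],"roll":-0.2,"fingers":-0.2}
  ]
}}

```text
t: 15.38
tool_pos: [0.6241, -0.0806, 0.0485]
orientation: [2.092, 0.257, -2.09]
force: [1.0, -2.1, 3.9]
opening: 0.0592
```

```bash
python3 st.py
```

```text
t 15.375 yaw -1.3259 Tz 0.2233 j6 -0.2839 q6 1.1163 dq6 0.223 F [ 1.  -2.1  3.9] op 0.0592 pos [ 0.6241 -0.0806  0.0485] T [-0.34  -0.173  0.223]
```

Emit:
{"fn": "play_rows", "kwargs": {
  "plan": [
    {"slide":[0,0,0],"roll":-0.2,"fingers":-0.2}
  ]
}}

```text
t: 15.5
tool_pos: [0.624, -0.0806, 0.0485]
orientation: [2.107, 0.229, -2.106]
force: [2.0, -3.1, 4.7]
opening: 0.0594
```

```bash
python3 st.py
```

```text
t 15.5 yaw -1.354 Tz 0.1991 j6 -0.2756 q6 1.1444 dq6 0.2221 F [ 2.  -3.1  4.7] op 0.0594 pos [ 0.624  -0.0806  0.0485] T [-0.491 -0.242  0.199]
```

Emit:
{"fn": "play_rows", "kwargs": {
  "plan": [
    {"slide":[0,0,0],"roll":-0.2,"fingers":-0.2}
  ]
}}

```text
t: 15.62
tool_pos: [0.6241, -0.0806, 0.0485]
orientation: [2.123, 0.2, -2.121]
force: [1.8, -3.4, 3.6]
opening: 0.059
```

```bash
python3 st.py
```

```text
t 15.625 yaw -1.382 Tz 0.184 j6 -0.2722 q6 1.1724 dq6 0.2233 F [ 1.8 -3.4  3.6] op 0.059 pos [ 0.6241 -0.0806  0.0485] T [-0.604 -0.324  0.184]
```

Emit:
{"fn": "play_rows", "kwargs": {
  "plan": [
    {"slide":[0,0,0],"roll":-0.2,"fingers":-0.2}
  ]
}}

```text
t: 15.75
tool_pos: [0.6241, -0.0807, 0.0485]
orientation: [2.138, 0.172, -2.137]
force: [2.4, -4.2, 3.7]
opening: 0.0591
```

```bash
python3 st.py
```

```text
t 15.75 yaw -1.41 Tz 0.1717 j6 -0.2712 q6 1.2004 dq6 0.2215 F [ 2.4 -4.2  3.7] op 0.0591 pos [ 0.6241 -0.0807  0.0485] T [-0.719 -0.379  0.172]
```

Emit:
{"fn": "play_rows", "kwargs": {
  "plan": [
    {"slide":[0,0,0],"roll":-0.2,"fingers":-0.2}
  ]
}}

```text
t: 15.88
tool_pos: [0.624, -0.0807, 0.0484]
orientation: [2.153, 0.143, -2.152]
force: [2.0, -4.2, 3.4]
opening: 0.0593
```

```bash
python3 st.py
```

```text
t 15.875 yaw -1.4379 Tz 0.1852 j6 -0.2695 q6 1.2283 dq6 0.2234 F [ 2.  -4.2  3.4] op 0.0593 pos [ 0.624  -0.0807  0.0484] T [-0.685 -0.408  0.185]
```

Emit:
{"fn": "play_rows", "kwargs": {
  "plan": [
    {"slide":[0,0,0],"roll":-0.2,"fingers":-0.2}
  ]
}}

```text
t: 16.0
tool_pos: [0.624, -0.0807, 0.0485]
orientation: [2.168, 0.113, -2.166]
force: [2.4, -5.4, 3.6]
opening: 0.0594
```

```bash
python3 st.py
```

```text
t 16.0 yaw -1.4659 Tz 0.2078 j6 -0.2692 q6 1.2562 dq6 0.2221 F [ 2.4 -5.4  3.6] op 0.0594 pos [ 0.624  -0.0807  0.0485] T [-0.679 -0.352  0.208]
```

Emit:
{"fn": "play_rows", "kwargs": {
  "plan": [
    {"slide":[0,0,0],"roll":-0.2,"fingers":-0.2}
  ]
}}

```text
t: 16.12
tool_pos: [0.6241, -0.0807, 0.0485]
orientation: [2.183, 0.083, -2.181]
force: [2.5, -5.0, 3.9]
opening: 0.0592
```

```bash
python3 st.py
```

```text
t 16.125 yaw -1.4938 Tz 0.2007 j6 -0.2691 q6 1.2842 dq6 0.2226 F [ 2.5 -5.   3.9] op 0.0592 pos [ 0.6241 -0.0807  0.0485] T [-0.677 -0.368  0.201]
```

Emit:
{"fn": "play_rows", "kwargs": {
  "plan": [
    {"slide":[0,0,0],"roll":-0.2,"fingers":-0.2}
  ]
}}

```text
t: 16.25
tool_pos: [0.624, -0.0807, 0.0484]
orientation: [2.197, 0.053, -2.195]
force: [2.5, -4.7, 3.3]
opening: 0.0594
```

```bash
python3 st.py
```

```text
t 16.25 yaw -1.5217 Tz 0.1816 j6 -0.2692 q6 1.312 dq6 0.2208 F [ 2.5 -4.7  3.3] op 0.0594 pos [ 0.624  -0.0807  0.0484] T [-0.728 -0.385  0.182]
```

Emit:
{"fn": "play_rows", "kwargs": {
  "plan": [
    {"slide":[0,0,0],"roll":-0.2,"fingers":-0.2}
  ]
}}

```text
t: 16.38
tool_pos: [0.624, -0.0807, 0.0484]
orientation: [2.211, 0.023, -2.21]
force: [3.4, -5.4, 3.5]
opening: 0.0592
```

```bash
python3 st.py
```

```text
t 16.375 yaw -1.5497 Tz 0.2608 j6 -0.2692 q6 1.34 dq6 0.2231 F [ 3.4 -5.4  3.5] op 0.0592 pos [ 0.624  -0.0807  0.0484] T [-0.769 -0.422  0.261]
```

Emit:
{"fn": "play_rows", "kwargs": {
  "plan": [
    {"slide":[0,0,0],"roll":-0.2,"fingers":-0.2}
  ]
}}

```text
t: 16.5
tool_pos: [0.624, -0.0808, 0.0485]
orientation: [-2.219, 0.008, 2.218]
force: [1.4, -5.4, 3.3]
opening: 0.0596
```

```bash
python3 st.py
```

```text
t 16.5 yaw -1.5776 Tz 0.2389 j6 -0.2692 q6 1.3679 dq6 0.2232 F [ 1.4 -5.4  3.3] op 0.0596 pos [ 0.624  -0.0808  0.0485] T [-0.725 -0.396  0.239]
```

Emit:
{"fn": "play_rows", "kwargs": {
  "plan": [
    {"slide":[0,0,0],"roll":-0.05,"fingers":-0.2}
  ]
}}

```text
t: 16.62
tool_pos: [0.624, -0.0807, 0.0485]
orientation: [-2.216, 0.016, 2.214]
force: [1.6, -5.3, 3.6]
opening: 0.0594
```

```bash
python3 st.py
```

```text
t 16.625 yaw -1.5842 Tz 0.1809 j6 0.2605 q6 1.3746 dq6 0.0482 F [ 1.6 -5.3  3.6] op 0.0594 pos [ 0.624  -0.0807  0.0485] T [-0.747 -0.343  0.181]
```

Emit:
{"fn": "play_rows", "kwargs": {
  "plan": [
    {"slide":[0,0,0],"roll":-0.05,"fingers":-0.2}
  ]
}}

```text
t: 16.75
tool_pos: [0.6241, -0.0808, 0.0485]
orientation: [-2.213, 0.023, 2.211]
force: [2.4, -4.8, 3.9]
opening: 0.0596
```

```bash
python3 st.py; python3 -c "
from h import *
save('w10',robot.read_camera('wrist'))
save('sc10',robot.read_camera('scene'),(200,170,440,350),3.3)"; python3 st.py
```

```text
t 16.75 yaw -1.5909 Tz 0.2119 j6 0.0835 q6 1.3812 dq6 0.0554 F [ 2.4 -4.8  3.9] op 0.0596 pos [ 0.6241 -0.0808  0.0485] T [-0.755 -0.296  0.212]
t 16.85 yaw -1.5909 Tz 0.0584 j6 0.169 q6 1.3812 dq6 -0.0046 F [ 2.5 -5.2  3.6] op 0.0593 pos [ 0.624  -0.0807  0.0485] T [-0.777 -0.368  0.058]
```

View pics/w10.png

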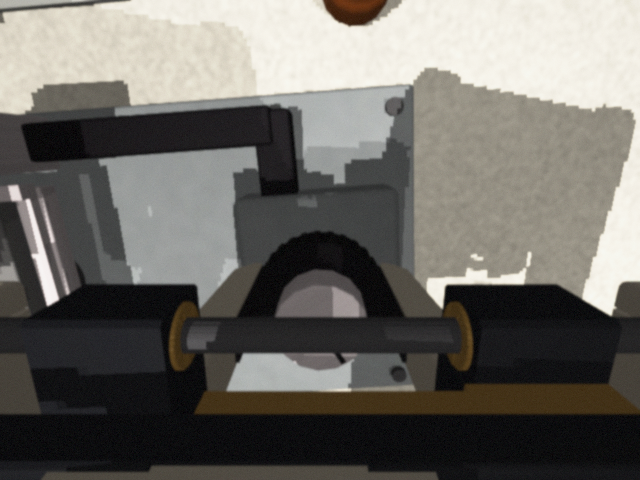

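Emit:
{"fn": "play_rows", "kwargs": {
  "plan": [
    {"slide":[0,0,0],"roll":-0.1,"fingers":-0.2},
    {"slide":[0,0,0],"roll":-0.1,"fingers":-0.2},
    {"slide":[0,0,0],"roll":-0.1,"fingers":-0.2}
  ]
}}

```text
t: 17.23
tool_pos: [0.624, -0.0808, 0.0484]
orientation: [-2.191, 0.069, 2.189]
force: [1.8, -6.0, 2.5]
opening: 0.0591
```

```bash
python3 st.py
```

```text
t 17.225 yaw -1.633 Tz 0.1971 j6 -0.0386 q6 1.4233 dq6 0.1114 F [ 1.8 -6.   2.5] op 0.0591 pos [ 0.624  -0.0808  0.0484] T [-0.727 -0.37   0.197]
```

Emit:
{"fn": "play_rows", "kwargs": {
  "plan": [
    {"slide":[0,0,0],"roll":-0.1,"fingers":-0.2}
  ]
}}

```text
t: 17.35
tool_pos: [0.624, -0.0808, 0.0484]
orientation: [-2.184, 0.084, 2.182]
force: [1.6, -5.9, 2.4]
opening: 0.0593
```

```bash
python3 st.py
```

```text
t 17.35 yaw -1.647 Tz 0.1925 j6 -0.0386 q6 1.4373 dq6 0.111 F [ 1.6 -5.9  2.4] op 0.0593 pos [ 0.624  -0.0808  0.0484] T [-0.744 -0.331  0.192]
```

Emit:
{"fn": "play_rows", "kwargs": {
  "plan": [
    {"slide":[0,0,0],"roll":-0.1,"fingers":-0.2}
  ]
}}

```text
t: 17.48
tool_pos: [0.624, -0.0808, 0.0485]
orientation: [-2.176, 0.099, 2.175]
force: [2.7, -6.2, 3.6]
opening: 0.0597
```

```bash
python3 st.py
```

```text
t 17.475 yaw -1.661 Tz 0.2038 j6 -0.0386 q6 1.4513 dq6 0.1089 F [ 2.7 -6.2  3.6] op 0.0597 pos [ 0.624  -0.0808  0.0485] T [-0.762 -0.382  0.204]
```

Emit:
{"fn": "play_rows", "kwargs": {
  "plan": [
    {"slide":[0,0,0],"roll":-0.1,"fingers":-0.2}
  ]
}}

```text
t: 17.6
tool_pos: [0.624, -0.0808, 0.0485]
orientation: [-2.169, 0.114, 2.167]
force: [2.4, -5.1, 3.9]
opening: 0.0593
```

```bash
python3 st.py
```

```text
t 17.6 yaw -1.6749 Tz 0.1958 j6 -0.0386 q6 1.4652 dq6 0.1118 F [ 2.4 -5.1  3.9] op 0.0593 pos [ 0.624  -0.0808  0.0485] T [-0.732 -0.318  0.196]
```

Emit:
{"fn": "play_rows", "kwargs": {
  "plan": [
    {"slide":[0,0,0],"roll":-0.1,"fingers":-0.2},
    {"slide":[0,0,0],"roll":-0.1,"fingers":-0.2}
  ]
}}

```text
t: 17.85
tool_pos: [0.6241, -0.0808, 0.0485]
orientation: [-2.154, 0.143, 2.152]
force: [2.3, -5.0, 4.0]
opening: 0.0598
```

```bash
python3 st.py
```

```text
t 17.85 yaw -1.7028 Tz 0.1794 j6 -0.0386 q6 1.4931 dq6 0.1113 F [ 2.3 -5.   4. ] op 0.0598 pos [ 0.6241 -0.0808  0.0485] T [-0.766 -0.359  0.179]
```

Emit:
{"fn": "play_rows", "kwargs": {
  "plan": [
    {"slide":[0,0,0],"roll":-0.1,"fingers":-0.2},
    {"slide":[0,0,0],"roll":-0.1,"fingers":-0.2}
  ]
}}

```text
t: 18.1
tool_pos: [0.6241, -0.0808, 0.0485]
orientation: [-2.139, 0.172, 2.137]
force: [2.2, -5.3, 3.4]
opening: 0.059
```

```bash
python3 st.py
```

```text
t 18.1 yaw -1.7307 Tz 0.1502 j6 -0.0386 q6 1.521 dq6 0.1127 F [ 2.2 -5.3  3.4] op 0.059 pos [ 0.6241 -0.0808  0.0485] T [-0.776 -0.301  0.15 ]
```

Emit:
{"fn": "play_rows", "kwargs": {
  "plan": [
    {"slide":[0,0,0],"roll":-0.1,"fingers":-0.2},
    {"slide":[0,0,0],"roll":-0.1,"fingers":-0.2}
  ]
}}

```text
t: 18.35
tool_pos: [0.624, -0.0809, 0.0485]
orientation: [-2.124, 0.201, 2.122]
force: [2.9, -5.6, 3.8]
opening: 0.0591
```

```bash
python3 st.py
```

```text
t 18.35 yaw -1.7587 Tz 0.1885 j6 -0.0386 q6 1.549 dq6 0.1109 F [ 2.9 -5.6  3.8] op 0.0591 pos [ 0.624  -0.0809  0.0485] T [-0.738 -0.402  0.188]
```

Emit:
{"fn": "play_rows", "kwargs": {
  "plan": [
    {"slide":[0,0,0],"roll":-0.1,"fingers":-0.2},
    {"slide":[0,0,0],"roll":-0.1,"fingers":-0.2}
  ]
}}

```text
t: 18.6
tool_pos: [0.624, -0.0809, 0.0484]
orientation: [-2.109, 0.229, 2.107]
force: [2.4, -4.6, 4.1]
opening: 0.0593
```

```bash
python3 st.py
```

```text
t 18.6 yaw -1.7867 Tz 0.2241 j6 -0.0387 q6 1.5769 dq6 0.1104 F [ 2.4 -4.6  4.1] op 0.0593 pos [ 0.624  -0.0809  0.0484] T [-0.769 -0.354  0.224]
```

Emit:
{"fn": "play_rows", "kwargs": {
  "plan": [
    {"slide":[0,0,0],"roll":-0.1,"fingers":-0.2},
    {"slide":[0,0,0],"roll":-0.1,"fingers":-0.2}
  ]
}}

```text
t: 18.85
tool_pos: [0.624, -0.0809, 0.0485]
orientation: [-2.093, 0.257, 2.091]
force: [2.2, -5.4, 2.9]
opening: 0.0592
```

```bash
python3 st.py
```

```text
t 18.85 yaw -1.8146 Tz 0.1888 j6 -0.0386 q6 1.6049 dq6 0.1107 F [ 2.2 -5.4  2.9] op 0.0592 pos [ 0.624  -0.0809  0.0485] T [-0.842 -0.367  0.189]
```

Emit:
{"fn": "play_rows", "kwargs": {
  "plan": [
    {"slide":[0,0,0],"roll":-0.1,"fingers":-0.2},
    {"slide":[0,0,0],"roll":-0.1,"fingers":-0.2}
  ]
}}

```text
t: 19.1
tool_pos: [0.624, -0.0809, 0.0485]
orientation: [-2.077, 0.285, 2.076]
force: [3.0, -5.7, 3.6]
opening: 0.0597
```

```bash
python3 st.py
```

```text
t 19.1 yaw -1.8425 Tz 0.2577 j6 -0.0387 q6 1.6327 dq6 0.1108 F [ 3.  -5.7  3.6] op 0.0597 pos [ 0.624  -0.0809  0.0485] T [-0.86  -0.34   0.258]
```

Emit:
{"fn": "play_rows", "kwargs": {
  "plan": [
    {"slide":[0,0,0],"roll":-0.1,"fingers":-0.2},
    {"slide":[0,0,0],"roll":-0.1,"fingers":-0.2}
  ]
}}

```text
t: 19.35
tool_pos: [0.624, -0.0809, 0.0484]
orientation: [-2.061, 0.312, 2.06]
force: [2.0, -5.8, 3.3]
opening: 0.0595
```

```bash
python3 st.py;  python3 -c "
from h import *
save('w11',robot.read_camera('wrist'))
save('si11',robot.read_camera('side'),(240,190,440,340),3.3)
save('sc11',robot.read_camera('scene'),(200,170,440,350),3.3)"; python3 st.py
```

```text
t 19.35 yaw -1.8704 Tz 0.225 j6 -0.0387 q6 1.6606 dq6 0.1123 F [ 2.  -5.8  3.3] op 0.0595 pos [ 0.624  -0.0809  0.0484] T [-0.867 -0.359  0.225]
t 19.5 yaw -1.8703 Tz -0.0056 j6 0.0266 q6 1.6605 dq6 -0.0007 F [ 2.3 -5.   3.4] op 0.0593 pos [ 0.624  -0.0809  0.0485] T [-0.768 -0.346 -0.006]
```

View pics/sc11.png

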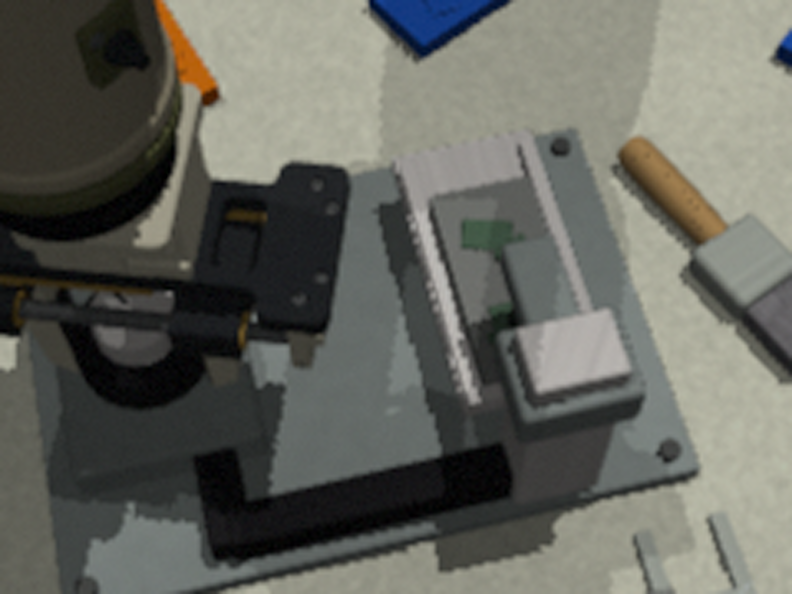

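View pics/si11.png

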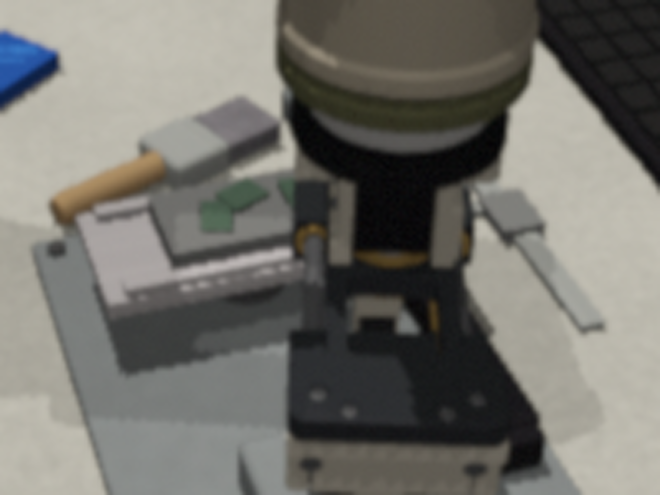

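```bash
python3 - <<'E'
from h import *
S=cam('scene')
full=cv2.imread('pics/scene0.png',0)
def crop(n):
    return cv2.resize(cv2.imread(f'pics/{n}.png',0),(240,180),interpolation=cv2.INTER_AREA)
ims={'0':full[170:350,200:440]}
ims['.503']=crop('x9scene'); ims['.853']=crop('sc10'); ims['1.133']=crop('sc11')
def shift(a,b,box):
    x0,y0,x1,y1=box
    w=np.eye(2,3,dtype=np.float32)
    m=np.zeros_like(a);m[y0:y1,x0:x1]=255
    cc,w=cv2.findTransformECC(cv2.GaussianBlur(a,(3,3),0),b,w,cv2.MOTION_TRANSLATION,(3,300,1e-6),m,3)
    return w[:,2].round(2),round(cc,3)
# arm cap box in crop coords
box=(151,92,196,130)
for k in list(ims)[1:]: print(k,shift(ims['0'],ims[k],box))
print(shift(ims['.503'],ims['.853'],box),shift(ims['.503'],ims['1.133'],box))
p=atz(S,(371,272),.142);
for d in(6,10.2,13.6): print(d,(proj(S,p-[0,0,d/1000])-proj(S,p)).round(2))
E
```

```text
.503 (array([0.35, 1.76], dtype=float32), 0.858)
.853 (array([-0.19,  3.17], dtype=float32), 0.791)
1.133 (array([-0.52,  4.24], dtype=float32), 0.708)
(array([-0.14,  0.55], dtype=float32), 0.98) (array([-0.21,  1.01], dtype=float32), 0.94)
6 [-0.41  2.02]
10.2 [-0.69  3.41]
13.6 [-0.91  4.53]
```

View pics/w11.png

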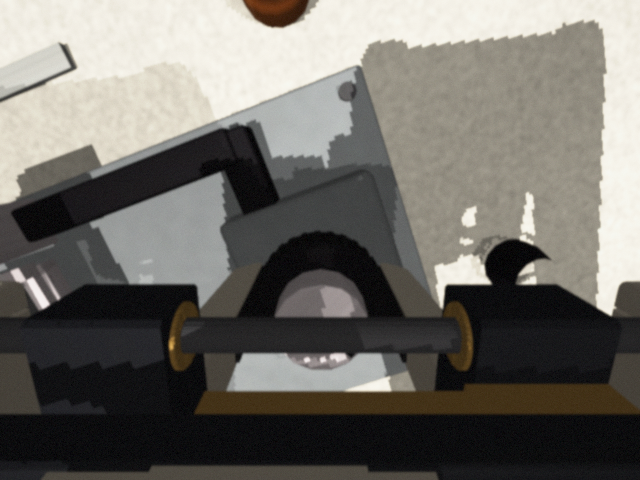

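```bash
python3 - <<'E'
from h import *
def tri(L):
    A=[]
    for C,x in L:
        c,R,t=C;P=np.diag([c['fx'],c['fy'],1]);P[0,2]=c['cx'];P[1,2]=c['cy'];M=P@np.c_[R,t]
        for r in (x[0]*M[2]-M[0],x[1]*M[2]-M[1]): A.append(r/np.linalg.norm(M[2]))
    v=np.linalg.svd(np.array(A))[2][-1];X=v[:3]/v[3]
    return X.round(4),[np.round(proj(C,X)-x,1).tolist() for C,x in L]
S=cam('scene');D=cam('side');d=np.load('w5.npz');W=(robot.get_calibration('wrist'),d['R'],d['t'])
f=lambda x,y:(x/3.4+195,y/3.4+190)
g=lambda x,y:(x/2.7+240,y/2.7+190)
print('nearR',tri([(S,f(446,88)),(D,g(92,220))]));print('nearL',tri([(S,f(546,64)),(D,g(76,170))]))
print('farR',tri([(S,f(497,266)),(D,g(254,186))]))
# home: wrist w5 + side s5 (crop 240,190 x4)
w=lambda x,y:(x/2.6+150,y/2.6); s=lambda x,y:(x/4+240,y/4+190)
print('home nearR',tri([(W,w(195,427)),(D,s(210,308))]),'nearL',tri([(W,w(78,429)),(D,s(184,248))]))
print('deck nearL',tri([(W,w(62,514)),(D,s(95,262))]),'deck nearR',tri([(W,w(238,512)),(D,s(135,365))]))
print('ctl: plate screw',tri([(S,f(60,197)),(D,g(164,552))]),tri([(S,f(106,538)),(D,g(493,462))]),tri([(S,f(594,83)),(D,g(46,203))]))
E
```

```text
nearR (array([0.5414, 0.061 , 0.0606]), [[-0.1, 0.2], [-0.1, -0.1]])
nearL (array([0.5397, 0.1096, 0.0621]), [[-0.4, 1.1], [-0.6, -0.5]])
farR (array([0.6403, 0.0645, 0.0635]), [[-0.2, 0.4], [-0.2, -0.1]])
home nearR (array([0.5714, 0.0618, 0.0626]), [[-0.0, 0.1], [0.0, 0.0]]) nearL (array([0.5695, 0.1082, 0.0586]), [[0.4, -1.1], [-0.4, -0.1]])
deck nearL (array([0.5338, 0.121 , 0.0485]), [[0.4, -0.9], [-0.3, -0.1]]) deck nearR (array([0.5379, 0.0479, 0.0521]), [[0.2, -0.5], [-0.2, -0.0]])
ctl: plate screw (array([ 0.5377, -0.1333,  0.0131]), [[-0.3, 0.5], [-0.4, -0.2]]) (array([ 0.7134, -0.1246,  0.0131]), [[-0.2, 0.3], [-0.3, -0.1]]) (array([0.523 , 0.142 , 0.0134]), [[-0.2, 0.5], [-0.3, -0.2]])
```

The slab top triangulates to about 63 mm, so contact should come between 1.13 and 1.63 rad. I'm at 1.13 now and the arm drop in the images shows no slip. Continuing.

Emit:
{"fn": "play_rows", "kwargs": {
  "plan": [
    {"slide":[0,0,0],"roll":-0.1,"fingers":-0.2},
    {"slide":[0,0,0],"roll":-0.1,"fingers":-0.2}
  ]
}}

```text
t: 19.75
tool_pos: [0.624, -0.0809, 0.0485]
orientation: [-2.045, 0.339, 2.044]
force: [2.5, -5.1, 3.6]
opening: 0.0593
```

```bash
python3 st.py
```

```text
t 19.75 yaw -1.8984 Tz 0.1922 j6 -0.0428 q6 1.6886 dq6 0.1112 F [ 2.5 -5.1  3.6] op 0.0593 pos [ 0.624  -0.0809  0.0485] T [-0.844 -0.408  0.192]
```

Emit:
{"fn": "play_rows", "kwargs": {
  "plan": [
    {"slide":[0,0,0],"roll":-0.1,"fingers":-0.2},
    {"slide":[0,0,0],"roll":-0.1,"fingers":-0.2}
  ]
}}

```text
t: 20.0
tool_pos: [0.624, -0.081, 0.0485]
orientation: [-2.029, 0.365, 2.027]
force: [1.1, -6.5, 3.8]
opening: 0.0592
```

```bash
python3 st.py
```

```text
t 20.0 yaw -1.9263 Tz 0.1837 j6 -0.0388 q6 1.7165 dq6 0.112 F [ 1.1 -6.5  3.8] op 0.0592 pos [ 0.624  -0.081   0.0485] T [-0.867 -0.353  0.184]
```

Emit:
{"fn": "play_rows", "kwargs": {
  "plan": [
    {"slide":[0,0,0],"roll":-0.1,"fingers":-0.2},
    {"slide":[0,0,0],"roll":-0.1,"fingers":-0.2}
  ]
}}

```text
t: 20.25
tool_pos: [0.624, -0.081, 0.0485]
orientation: [-2.013, 0.391, 2.011]
force: [2.2, -5.5, 3.6]
opening: 0.0593
```

```bash
python3 st.py
```

```text
t 20.25 yaw -1.9543 Tz 0.1958 j6 -0.0389 q6 1.7445 dq6 0.1108 F [ 2.2 -5.5  3.6] op 0.0593 pos [ 0.624  -0.081   0.0485] T [-0.873 -0.316  0.196]
```

Emit:
{"fn": "play_rows", "kwargs": {
  "plan": [
    {"slide":[0,0,0],"roll":-0.1,"fingers":-0.2},
    {"slide":[0,0,0],"roll":-0.1,"fingers":-0.2}
  ]
}}

```text
t: 20.5
tool_pos: [0.624, -0.081, 0.0485]
orientation: [-1.996, 0.417, 1.994]
force: [1.6, -6.6, 3.2]
opening: 0.0593
```

```bash
python3 st.py
```

```text
t 20.5 yaw -1.9822 Tz 0.1663 j6 -0.0388 q6 1.7724 dq6 0.1099 F [ 1.6 -6.6  3.2] op 0.0593 pos [ 0.624  -0.081   0.0485] T [-0.828 -0.308  0.166]
```

Emit:
{"fn": "play_rows", "kwargs": {
  "plan": [
    {"slide":[0,0,0],"roll":-0.1,"fingers":-0.2},
    {"slide":[0,0,0],"roll":-0.1,"fingers":-0.2}
  ]
}}

```text
t: 20.75
tool_pos: [0.624, -0.081, 0.0485]
orientation: [-1.979, 0.442, 1.978]
force: [2.2, -6.2, 3.5]
opening: 0.0595
```

```bash
python3 st.py
```

```text
t 20.75 yaw -2.01 Tz 0.2155 j6 -0.0389 q6 1.8003 dq6 0.1104 F [ 2.2 -6.2  3.5] op 0.0595 pos [ 0.624  -0.081   0.0485] T [-0.832 -0.328  0.216]
```

Emit:
{"fn": "play_rows", "kwargs": {
  "plan": [
    {"slide":[0,0,0],"roll":-0.1,"fingers":-0.2},
    {"slide":[0,0,0],"roll":-0.1,"fingers":-0.2}
  ]
}}

```text
t: 21.0
tool_pos: [0.6239, -0.081, 0.0485]
orientation: [-1.963, 0.468, 1.961]
force: [2.5, -6.3, 3.8]
opening: 0.0588
```

```bash
python3 st.py
```

```text
t 21.0 yaw -2.038 Tz 0.2529 j6 -0.0389 q6 1.8282 dq6 0.1106 F [ 2.5 -6.3  3.8] op 0.0588 pos [ 0.6239 -0.081   0.0485] T [-0.891 -0.34   0.253]
```

Emit:
{"fn": "play_rows", "kwargs": {
  "plan": [
    {"slide":[0,0,0],"roll":-0.1,"fingers":-0.2},
    {"slide":[0,0,0],"roll":-0.1,"fingers":-0.2}
  ]
}}

```text
t: 21.25
tool_pos: [0.624, -0.081, 0.0485]
orientation: [-1.946, 0.492, 1.944]
force: [1.3, -6.2, 4.3]
opening: 0.0594
```

```bash
python3 st.py
```

```text
t 21.25 yaw -2.0659 Tz 0.1894 j6 -0.039 q6 1.8562 dq6 0.1117 F [ 1.3 -6.2  4.3] op 0.0594 pos [ 0.624  -0.081   0.0485] T [-0.85  -0.322  0.189]
```

Emit:
{"fn": "play_rows", "kwargs": {
  "plan": [
    {"slide":[0,0,0],"roll":-0.1,"fingers":-0.2},
    {"slide":[0,0,0],"roll":-0.1,"fingers":-0.2}
  ]
}}

```text
t: 21.5
tool_pos: [0.6239, -0.081, 0.0484]
orientation: [-1.928, 0.517, 1.927]
force: [1.5, -5.8, 3.4]
opening: 0.0593
```

```bash
python3 st.py
```

```text
t 21.5 yaw -2.0938 Tz 0.1754 j6 -0.0389 q6 1.8841 dq6 0.1118 F [ 1.5 -5.8  3.4] op 0.0593 pos [ 0.6239 -0.081   0.0484] T [-0.907 -0.324  0.175]
```

Emit:
{"fn": "play_rows", "kwargs": {
  "plan": [
    {"slide":[0,0,0],"roll":-0.1,"fingers":-0.2},
    {"slide":[0,0,0],"roll":-0.1,"fingers":-0.2}
  ]
}}

```text
t: 21.75
tool_pos: [0.6239, -0.0811, 0.0485]
orientation: [-1.911, 0.541, 1.909]
force: [1.0, -7.1, 3.5]
opening: 0.0596
```

```bash
python3 st.py
```

```text
t 21.75 yaw -2.1217 Tz 0.2364 j6 -0.0391 q6 1.912 dq6 0.1097 F [ 1.  -7.1  3.5] op 0.0596 pos [ 0.6239 -0.0811  0.0485] T [-0.889 -0.347  0.236]
```

Emit:
{"fn": "play_rows", "kwargs": {
  "plan": [
    {"slide":[0,0,0],"roll":-0.1,"fingers":-0.2},
    {"slide":[0,0,0],"roll":-0.1,"fingers":-0.2}
  ]
}}

```text
t: 22.0
tool_pos: [0.6239, -0.0811, 0.0485]
orientation: [-1.894, 0.565, 1.892]
force: [1.3, -6.8, 3.5]
opening: 0.0594
```

```bash
python3 st.py
```

```text
t 22.0 yaw -2.1497 Tz 0.1914 j6 -0.0391 q6 1.9399 dq6 0.1102 F [ 1.3 -6.8  3.5] op 0.0594 pos [ 0.6239 -0.0811  0.0485] T [-0.843 -0.278  0.191]
```

Emit:
{"fn": "play_rows", "kwargs": {
  "plan": [
    {"slide":[0,0,0],"roll":-0.1,"fingers":-0.2},
    {"slide":[0,0,0],"roll":-0.1,"fingers":-0.2}
  ]
}}

```text
t: 22.25
tool_pos: [0.6239, -0.0811, 0.0485]
orientation: [-1.876, 0.588, 1.874]
force: [1.2, -5.9, 3.5]
opening: 0.0594
```

```bash
python3 st.py
```

```text
t 22.25 yaw -2.1777 Tz 0.1635 j6 -0.0391 q6 1.9679 dq6 0.1109 F [ 1.2 -5.9  3.5] op 0.0594 pos [ 0.6239 -0.0811  0.0485] T [-0.905 -0.236  0.163]
```

Emit:
{"fn": "play_rows", "kwargs": {
  "plan": [
    {"slide":[0,0,0],"roll":-0.1,"fingers":-0.2},
    {"slide":[0,0,0],"roll":-0.1,"fingers":-0.2}
  ]
}}

```text
t: 22.5
tool_pos: [0.6239, -0.0811, 0.0485]
orientation: [-1.859, 0.611, 1.857]
force: [1.7, -6.2, 4.7]
opening: 0.0594
```

```bash
python3 st.py
```

```text
t 22.5 yaw -2.2056 Tz 0.1851 j6 -0.0391 q6 1.9958 dq6 0.1113 F [ 1.7 -6.2  4.7] op 0.0594 pos [ 0.6239 -0.0811  0.0485] T [-0.899 -0.252  0.185]
```

Emit:
{"fn": "play_rows", "kwargs": {
  "plan": [
    {"slide":[0,0,0],"roll":-0.1,"fingers":-0.2},
    {"slide":[0,0,0],"roll":-0.1,"fingers":-0.2}
  ]
}}

```text
t: 22.75
tool_pos: [0.6239, -0.0811, 0.0485]
orientation: [-1.841, 0.634, 1.839]
force: [2.5, -7.2, 3.2]
opening: 0.0594
```

```bash
python3 st.py
```

```text
t 22.75 yaw -2.2335 Tz 0.2446 j6 -0.004 q6 2.0237 dq6 0.11 F [ 2.5 -7.2  3.2] op 0.0594 pos [ 0.6239 -0.0811  0.0485] T [-0.928 -0.283  0.245]
```

Emit:
{"fn": "play_rows", "kwargs": {
  "plan": [
    {"slide":[0,0,0],"roll":-0.1,"fingers":-0.2},
    {"slide":[0,0,0],"roll":-0.1,"fingers":-0.2}
  ]
}}

```text
t: 23.0
tool_pos: [0.6239, -0.0811, 0.0485]
orientation: [-1.823, 0.656, 1.821]
force: [2.0, -6.6, 3.5]
opening: 0.0596
```

```bash
python3 st.py
```

```text
t 23.0 yaw -2.2614 Tz 0.2903 j6 0.0113 q6 2.0516 dq6 0.1114 F [ 2.  -6.6  3.5] op 0.0596 pos [ 0.6239 -0.0811  0.0485] T [-0.923 -0.298  0.29 ]
```

Emit:
{"fn": "play_rows", "kwargs": {
  "plan": [
    {"slide":[0,0,0],"roll":-0.1,"fingers":-0.2},
    {"slide":[0,0,0],"roll":-0.1,"fingers":-0.2}
  ]
}}

```text
t: 23.25
tool_pos: [0.6239, -0.0811, 0.0485]
orientation: [-1.805, 0.678, 1.803]
force: [1.3, -7.9, 3.6]
opening: 0.0592
```

```bash
python3 st.py; python3 -c "
from h import *
save('sc12',robot.read_camera('scene'),(200,170,440,350),3.3)
save('si12',robot.read_camera('side'),(240,190,440,340),3.3)"; python3 st.py
```

```text
t 23.25 yaw -2.2892 Tz 0.2673 j6 0.0269 q6 2.0795 dq6 0.1102 F [ 1.3 -7.9  3.6] op 0.0592 pos [ 0.6239 -0.0811  0.0485] T [-0.945 -0.254  0.267]
t 23.35 yaw -2.2894 Tz 0.0379 j6 0.2436 q6 2.0795 dq6 -0.0086 F [ 1.6 -5.8  3.8] op 0.0596 pos [ 0.6239 -0.0812  0.0484] T [-0.95  -0.287  0.038]
```

View pics/sc12.png

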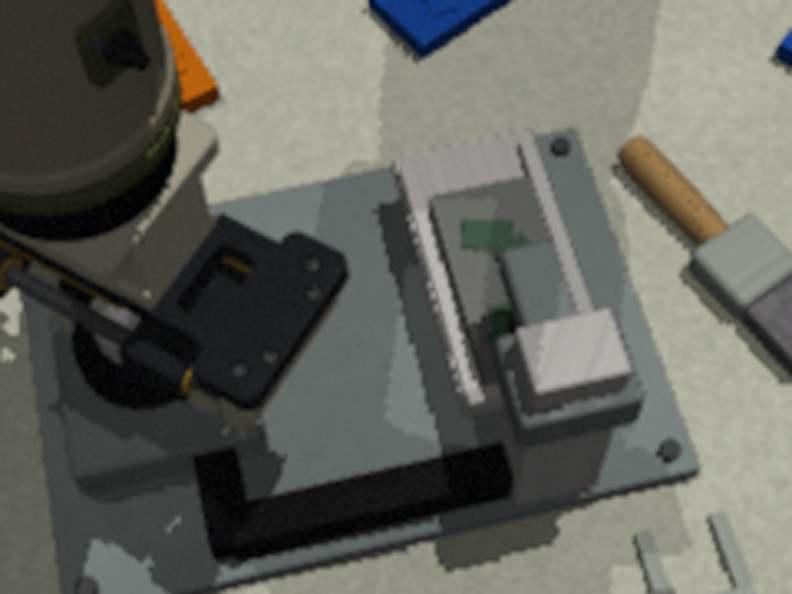

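View pics/si12.png

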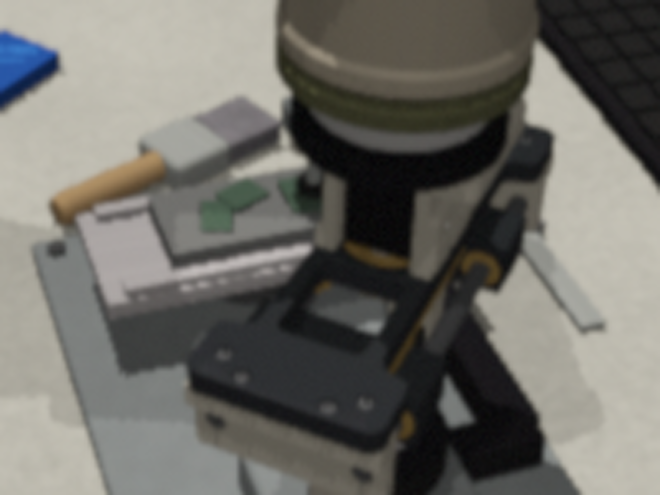

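j6 shows the contact: +0.035, +0.050 and +0.066 Nm over the baseline, which is 2.9, 4.2 and 5.5 N. That matches the expected 1.34 N per step. About 1.5 N remains, or 0.031 rad.

Emit:
{"fn": "play_rows", "kwargs": {
  "plan": [
    {"slide":[0,0,0],"roll":-0.11,"fingers":-0.2},
    {"slide":[0,0,0],"roll":-0.11,"fingers":-0.2}
  ]
}}

```text
t: 23.6
tool_pos: [0.6238, -0.0811, 0.0485]
orientation: [-1.785, 0.702, 1.783]
force: [1.1, -8.1, 3.2]
opening: 0.0594
```

```bash
python3 st.py
```

```text
t 23.6 yaw -2.32 Tz 0.2302 j6 0.0166 q6 2.1103 dq6 0.1211 F [ 1.1 -8.1  3.2] op 0.0594 pos [ 0.6238 -0.0811  0.0485] T [-0.924 -0.333  0.23 ]
```

Emit:
{"fn": "play_rows", "kwargs": {
  "plan": [
    {"slide":[0,0,0],"roll":0,"fingers":-0.2},
    {"slide":[0,0,0],"roll":0,"fingers":-0.2}
  ]
}}

```text
t: 23.85
tool_pos: [0.6239, -0.0811, 0.0485]
orientation: [-1.785, 0.702, 1.783]
force: [1.5, -7.2, 4.8]
opening: 0.0594
```

```bash
python3 st.py
```

```text
t 23.85 yaw -2.3198 Tz 0.0175 j6 0.0348 q6 2.11 dq6 -0.0008 F [ 1.5 -7.2  4.8] op 0.0594 pos [ 0.6239 -0.0811  0.0485] T [-0.977 -0.261  0.018]
```

Emit:
{"fn": "play_rows", "kwargs": {
  "plan": [
    {"slide":[0,0,0],"roll":0,"fingers":0.6},
    {"slide":[0,0,0],"roll":0,"fingers":0.6},
    {"slide":[0,0,0],"roll":0,"fingers":0.6},
    {"slide":[0,0,0],"roll":0,"fingers":0.6}
  ]
}}

```text
t: 24.35
tool_pos: [0.6234, -0.08, 0.0479]
orientation: [-1.784, 0.7, 1.785]
force: [-0.3, 0.0, -0.3]
opening: 0.0745
```

Emit:
{"fn": "play_rows", "kwargs": {
  "plan": [
    {"slide":[0,0,0.3],"roll":0,"fingers":0.6},
    {"slide":[0,0,0.6],"roll":0,"fingers":0.6},
    {"slide":[0,0,0.9],"roll":0,"fingers":0.6},
    {"slide":[0,0,0.9],"roll":0,"fingers":0.6},
    {"slide":[0,0,0.9],"roll":0,"fingers":0.6},
    {"slide":[0,0,0.9],"roll":0,"fingers":0.6},
    {"slide":[-0.9,0,0.9],"roll":0.5,"fingers":0.6},
    {"slide":[-0.9,-0.2,0.5],"roll":0.9,"fingers":0.6},
    {"slide":[-0.9,-0.2,0],"roll":0.9,"fingers":0.6},
    {"slide":[-0.9,-0.2,0],"roll":0.9,"fingers":0.6},
    {"slide":[-0.4,-0.2,0],"roll":0.9,"fingers":0.6},
    {"slide":[0,0,0],"roll":0.9,"fingers":0.6},
    {"slide":[0,0,0],"roll":0.2,"fingers":0.6},
    {"slide":[0,0,0],"roll":0,"fingers":0.6},
    {"slide":[0,0,0],"roll":0,"fingers":0.6}
  ]
}}

```text
t: 26.22
tool_pos: [0.5038, -0.1042, 0.2255]
orientation: [-2.21, 0.025, 2.21]
force: [-0.7, 0.2, 0.3]
opening: 0.0746
```

```bash
python3 st.py; python3 - <<'E'
from h import *
s=robot.read_state();C=cam('wrist',s);a=robot.read_camera('wrist');save('w13',a,None,1.25)
np.savez('w13.npz',R=C[1],t=C[2])
print([(d['point'],d['p'],atz(C,d['point'],.098).round(4)) for d in robot.mark_of('wrist','fine_mark')],[(atz(C,d['point'],.068).round(4)) for d in robot.mark_of('wrist','ring_mid')])
save('w13k',a[:,:],None,1)
S=robot.read_camera('side');save('s13',S,(240,190,440,340),3.9)
print([(d['point'],d['p']) for d in robot.mark_of('side','fine_mark')])
E
```

```text
t 26.225 yaw -1.5938 Tz 0.0188 j6 0.0131 q6 1.2902 dq6 -0.0081 F [-0.7  0.2  0.3] op 0.0746 pos [ 0.5038 -0.1042  0.2255] T [ 0.045 -0.005  0.019]
[([295.5, 96.6], 0.9, array([ 0.6132, -0.0862,  0.098 ])), ([407.2, 137.8], 0.61, array([ 0.5783, -0.1792,  0.098 ]))] [array([ 0.6242, -0.0819,  0.068 ])]
[([345.8, 313.6], 0.71), ([311.9, 259.9], 0.51)]
```

View pics/w13.png

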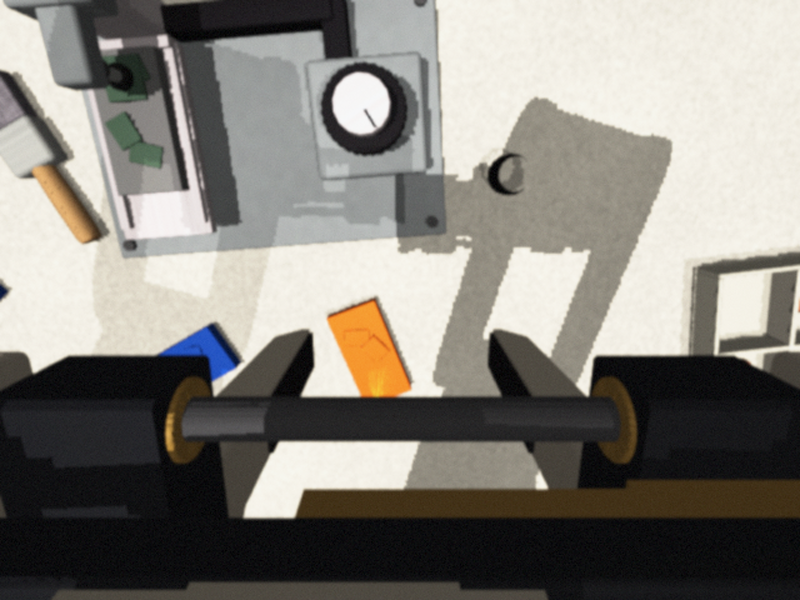

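View pics/s13.png

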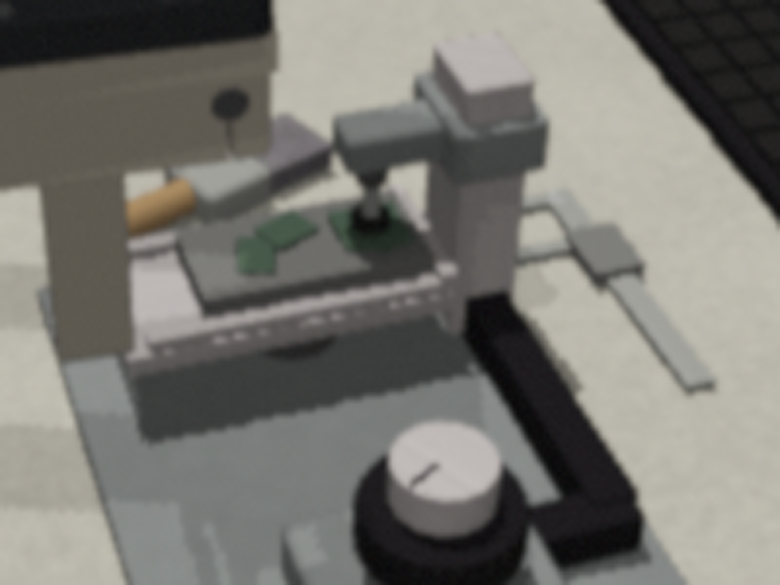

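```bash
python3 - <<'E'
from h import *
def ang(n,C,disc,sc=1):
    g=cv2.imread(f'pics/{n}.png',0)
    if sc!=1: g=cv2.resize(g,(640,480),interpolation=cv2.INTER_AREA)
    x,y,r=disc
    Y,X=np.mgrid[:480,:640]
    m=((X-x)**2+(Y-y)**2<r*r)
    w=np.clip(np.median(g[m])-25-g.astype(float),0,None)*m
    pts=np.array([atz(C,(u,v),.098)[:2] for v,u in zip(*np.where(w>0))]);ww=w[w>0]
    c=np.average(pts,axis=0,weights=ww);q=pts-c;M=(q*ww[:,None]).T@q;e=np.linalg.eigh(M)[1][:,1]
    return np.arctan2(e[1],e[0])%np.pi,len(ww),c
d=np.load('w5.npz');cw=robot.get_calibration('wrist')
print(ang('w5',(cw,d['R'],d['t']),(376,111.5,17)))
d=np.load('w13.npz')
print(ang('w13k',(cw,d['R'],d['t']),(289,83,18)))
a=cv2.imread('pics/side0.png');S=robot.read_camera('side');save('side14',S)
D=cam('side')
for n in('side0','side14'): print(ang(n,D,(353.5,311,9)))
E
```

```text
(np.float64(0.5585622213994439), 39, array([ 0.61630948, -0.08541511]))
(np.float64(0.5379309157303389), 45, array([ 0.61595619, -0.08571567]))
(np.float64(1.7839854065045262), 43, array([ 0.61462899, -0.09492986]))
(np.float64(1.783984767342536), 45, array([ 0.61461377, -0.09492839]))
```

The inner mark is unchanged: 0.56 then 0.54 rad in the wrist view, and no change in the side view. The foot sits on the lump and the slab is still home. Handing in.

```bash
python3 -c "
from plant import robot
print(robot.close_job())"
```

```text
the job is handed in; nothing more can be done
None
```

The slab is home against the end stop and clamped at an estimated 7 N. I then let go and handed the job in at about 26.5 s.

- **Slab:** I pushed it with shut fingers until the push force rose to about 16 N with no further movement. In the pictures, 34–36 mm of deck shows behind it, against 35 mm expected, and its far end is at the stop. In the last side view it is still there, with the foot on the green lump.
- **Ring:** I turned it clockwise 1.58 rad in one grasp. Contact showed as a clear rise in the joint 6 torque at about 1.48 rad, and the slope after it matched the spring at 1.3 N per step. That put the force at 5.5 N, and the last 0.030 rad brought it to about 7.0 N. It should never have gone above that.
- **Inner knob:** the mark moved by about 0.02 rad at most, which is within measuring error.
- **Everything else:** I saw nothing else moved in the pictures, and the robot was clear with no contact force.

**Checks that disagreed or were weak:**
- **Foot force:** the 7 N is inferred from torque and angle, not measured directly. The wrist torque was too noisy (about ±0.03 Nm) to be more than a rough check, and its last reading (0.23 Nm) was below the roughly 0.27–0.28 expected at 7 N.
- **Deck height:** I first assumed 56 mm, but triangulation gave about 49 mm. The pushing fingertips were therefore near the slab's top edge, though it still went fully home.

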